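# Load the interlocking blocks into a dry-block heater

## Task

Load the three aluminium blocks into the empty well of the dry-block heater, handles up, so that all three sit flat on the floor of the well side by side and none stands proud. They interlock, each foot going under the neighbour's undercut, so only one order of insertion lets them all fit. Leave the other things on the bench where they are.

Things in the scene. Friction and masses are not known exactly. Their poses are not given: they have to be found in the camera images.
- block_blue: BLUE-handled aluminium block, 46 mm in x, 45 high, standing on the bench. Origin: on its underside, below its handle's centre. Handle: upright fin on top, 12 in x, 24 in y, z 45 to 85; pinch it along x. 0.33 kg. Column y -25 to 25, down to z 0; at its +y side a 15 high foot sticks out at the bottom, y 25 to 41, full width. No undercut.
- block_green: GREEN-handled aluminium block, 46 mm in x, 45 high, standing on the bench. Origin: on its underside, below its handle's centre. Handle: upright fin on top, 12 in x, 24 in y, z 45 to 85; pinch it along x. 0.29 kg. Upper part y -25 to 25; undercut at -y (nothing below z 17 from y -25 to -6), and at +y a 15 high foot sticks out at the bottom, y 25 to 41.
- block_orange: ORANGE-handled aluminium block, 46 mm in x, 45 high, standing on the bench. Origin: on its underside, below its handle's centre. Handle: upright fin on top, 12 in x, 24 in y, z 45 to 85; pinch it along x. 0.26 kg. Upper part y -25 to 25; undercut at -y (nothing below z 17 from y -25 to -6); no foot.
- well (a point): Centre of the floor of the heater's well: 50 mm along this frame's x, 158 along y, upright walls 46 deep; floor 29 and rim 75 mm above the bench. The blocks (3 x 50 mm) go in one row along y, their +y sides all pointing the same way along the well (either way). z is up. The heater cannot be pushed away.
- heater: Dry-block heater: white housing 190 mm (x) by 250 mm (y), 75 mm high, fixed to the bench, blue control strip with display and a small grey dial (12 mm high, at x -55, y -55 mm) on its top towards the robot. Origin under the housing's centre; the well's centre lies 35 mm further along its x.
- pot: Bystander: small white sample pot with blue lid, 42 mm wide, 45 mm high; origin at the centre of its base.
- jar: Bystander: clear jar with blue lid, 72 mm wide, 75 mm high; origin at the centre of its base.
- reagent: Bystander: glass bottle with orange label and blue cap, 72 mm wide, 120 mm high; origin at the centre of its base.
- rack: Bystander: blue tube rack 70 mm (x) by 200 mm (y), 76 mm high with capped tubes; origin at the centre of its base.
- marker: Bystander: black marker pen, 12 mm thick, about 130 mm long along x, lying on the bench.
Mind the look-alikes: they are no part of the job. What is shaped like the block_blue but purple is not meant.

How it is judged:
On the way, in this order (a step that is already met when the one before it is completed fails the run):
1. the blue-handled block sits flat on the well's floor (z of block_blue in the frame of well between -0.005 and 0.005 m and x of block_blue in the frame of well between -0.02 and 0.02 m and y of block_blue in the frame of well between -0.075 and 0.075 m and angle between block_blue's own z axis and vertical below 0.08 rad), for 0.2 s.
2. the blue- and green-handled blocks both sit flat on the well's floor (all of step 1 and z of block_green in the frame of well between -0.005 and 0.005 m and x of block_green in the frame of well between -0.02 and 0.02 m and y of block_green in the frame of well between -0.075 and 0.075 m and angle between block_green's own z axis and vertical below 0.08 rad), for 0.2 s.
At the end, for the whole second after the job is handed in: All three blocks are in the well, at rest, handles up (tilt under 0.08 rad), each with its lowest face within 5 mm of the well's floor and its origin within 20 mm across and 75 mm along the well of the well's centre (all of step 2 and z of block_orange in the frame of well between -0.005 and 0.005 m and x of block_orange in the frame of well between -0.02 and 0.02 m and y of block_orange in the frame of well between -0.075 and 0.075 m and angle between block_orange's own z axis and vertical below 0.08 rad and linear speed of each of block_blue, block_green, block_orange below 0.02 m/s); the robot touches nothing.
It fails at once if the pot is moved more than 30 mm (distance of pot from where it was at the start of the episode above 0.03 m).
It fails at once if the jar is moved more than 30 mm (distance of jar from where it was at the start of the episode above 0.03 m).
It fails at once if the reagent is moved more than 30 mm (distance of reagent from where it was at the start of the episode above 0.03 m).
It fails at once if the rack is moved more than 30 mm (distance of rack from where it was at the start of the episode above 0.03 m).
It fails at once if the marker is moved more than 30 mm (distance of marker from where it was at the start of the episode above 0.03 m).
It also fails if it takes over 72 s, if anything falls off the work surface, if the arm or the gripper's body presses on something with over 40 N, if the wrist force passes 120 N, or if a joint passes its speed limit or range.

## Robot

A 6-joint arm with a two-finger parallel gripper is mounted at the origin on the work surface. World frame = base frame: x ahead of the robot, y to its left, z up, the work surface at z = 0. Lengths are in m, angles in rad, forces in N, time in s.
With the tool pointing down it reaches from about 0.35 to 0.775 m from the base axis. Payload 5.5 kg.
Tool frame: the origin (TCP) lies at the very end of the fingers, on their centre line; the grasp point (between the pads) lies 19 mm behind it; z points along the fingers, y is the direction in which the jaws open and shut (so a half turn about z gives the same grasp; the last joint's range is limited). The gripper opens to 85 mm and grips with 20 to 120 N. Pads are 22 mm wide; open, the fingers measure 114 mm over their backs; the gripper's body (76 mm by 85 mm) begins 54 mm behind the grasp point. The pads swing forward as they close: fully open they stand 13 mm farther back than shut.
Start: joints at [1.184, 0.313, 0.046, 1.304, 0, 1.431], TCP at [0.14, 0.558, 0.231] pointing down, gripper open.
Joint ranges: [-2.76, 2.76], [-0.86, 1.69], [-1.03, 1.26], [-2.2, 2.34], [-1.47, 1.5], [-3.14, 3.14]. Speed limits (rad/s): [2.57, 2.57, 3.14, 3.14, 3.14, 3.14].

## Interface

Orientations are given as a unit quaternion [w, x, y, z].
In Python, from workcell import get_state, vision, workorder, silhouettes, tip_of gives the robot as it stands.
- The arm moves only by the shell command python3 -m inch 'ROWS' [FORCE]. ROWS is JSON, a list of rows, each a list of 7 numbers: the shift along the tool's x, y, z in cm, then the turn, a rotation vector about the tool's x, y, z in degrees, then the finger opening in cm, from 0 to 8.54. In form: [[dx, dy, dz, rx, ry, rz, hand], ...]. A call has 1 to 5 rows; each row shifts and turns the commanded pose from where the row before left it, along the tool's axes as they then stand; what a row does not reach is not made up. A row lasts 1/10 s, in which the tool goes at most 50 mm and 8.59 degrees, less where a joint would pass 70% of its speed; a pose out of reach is approached as far as the arm can. A call with a gripper value outside its range is refused whole. The fingers move at their own pace and stop on an object; FORCE is the grip in N (left out, the last holds). Time passes only in rows, so rows that do not move let the fingers close. It gives the time, the measured TCP pose, the force and the opening at its end, in the units of the state.
- get_state(): the state, without advancing time (a new reading comes with each control period).
- vision.read_camera(name): name is "scene" or "side" or "wrist"; returns a dict with "pixels" (420x560x3 uint8, red, green, blue), "depth" (420x560 float32, m along the optical axis (not along the pixel's ray), 0 where there is no reading), "mtx" (3x3 intrinsics, pixels), "T" (4x4, takes a point from camera to world coordinates); the wrist camera has in their place "tool_from_camera" (4x4, takes a point from camera to tool coordinates, whose origin is the TCP and whose axes are the flange's). Camera axes: x right, y up, looking along -z (the intrinsics and any distortion apply to the point x, -y, -z); pixel columns grow to the right and rows downward; lengths in m; the calibration is good to about 2 mm. A picture is of the moment at which its call begins: read the wrist's pose just before it.
- workorder.hand_in(): hands the job in, once; it reports no verdict.
Trained networks look in a picture, given as the dict that the camera call returned (one of the last four; its "shot" number tells which), for a name from the list of things; names that differ only in an ending like _2 or _b are one class to them, and where a whole thing is asked for, a point or a joint stands for the part that bears it (a point fixed in the world has none). Each returns a list of dicts, best first, with "confidence" (0 to 1); they miss things now and then, are a little off and sometimes report something else, mostly with a low value. They report only what shows in the picture. A call takes as long as a camera call. They do not tell look-alikes from the thing itself.
- silhouettes(picture, label): "mask" (420x560 bool, what is visible of it) and "location" ([column, row] in pixels, amid what is visible of it).
- tip_of(picture, label): "location" ([column, row] in pixels: a listed point, or the origin of a listed thing).
The state is a dict: "clock": time; "joint_pos": joint angles; "qvel": joint speeds; "tau": joint torques, N m; "tcp_pos": TCP position; "orientation": TCP orientation; "wrist_force": force on the tool from outside, world axes, zero at the start; "ft_torque": the same for the moment, N m; "finger_gap": finger opening in m.
Only numpy, scipy, OpenCV 4.12 (cv2) and the standard library are available. Lean on these libraries where they do the work, as an engineer would, in place of code of your own. Each camera call takes 0.05 s, during which the arm holds its last target.

## Working session

There is one attempt and no reset: what is moved stays moved. The work goes in short steps, Python scripts to look and compute and a shell command to move; the robot and the scene stay as the last step left them, time stands still between calls to the robot, and variables do not carry over. Pictures are saved under pics/ and viewed, and the job is handed in when it is done.

```bash
ls; mkdir -p pics; cat > h.py <<'E'
import numpy as np, cv2
from workcell import get_state, vision, workorder, silhouettes, tip_of
from scipy.spatial.transform import Rotation as R
def save(p,n): cv2.imwrite('pics/'+n, cv2.cvtColor(p['pixels'],cv2.COLOR_RGB2BGR))
E
python3 - <<'E'
from h import *
s=get_state();print(s)
for n in ['scene','side','wrist']:
    p=vision.read_camera(n);save(p,n+'0.png');np.save(n+'0.npy',{k:v for k,v in p.items()},allow_pickle=True)
    print(n,p['mtx'].tolist(),[ (k,np.round(v,4).tolist()) for k,v in p.items() if k in('T','tool_from_camera')],[k for k in p])
E
```

```text
pics
{'clock': 0.0, 'joint_pos': array([ 1.18439142e+00,  3.14002893e-01,  4.49669327e-02,  1.30357326e+00,
       -8.87042346e-06,  1.43118587e+00]), 'qvel': array([ 8.33067941e-06, -4.71598169e-04, -8.36510649e-04, -1.17055412e-03,
       -5.16191210e-04,  2.32995670e-04]), 'tau': array([-2.24022392e-04, -4.80628610e+01,  2.98530883e+01,  1.94159296e-02,
       -1.58665426e-05,  2.99879886e-06]), 'tcp_pos': array([0.140296  , 0.55710034, 0.23040251]), 'orientation': array([-2.31380732e-04,  1.23084248e-01,  9.92395811e-01, -8.76429233e-04]), 'wrist_force': array([-0.71984547, -0.01162985,  0.3019734 ]), 'ft_torque': array([-0.02752633,  0.03476076,  0.02609858]), 'finger_gap': 0.08537416482457033}
scene [[461.5817526647981, 0.0, 279.2923140974841], [0.0, 461.5817526647981, 204.82177694017494], [0.0, 0.0, 1.0]] [('T', [[0.7114, -0.4126, 0.5689, 1.2105], [0.7028, 0.4211, -0.5734, -0.5217], [-0.003, 0.8077, 0.5895, 0.7242], [0.0, 0.0, 0.0, 1.0]])] ['pixels', 'depth', 'mtx', 'T', 'shot']
side [[509.0920533778489, 0.0, 280.11323698837003], [0.0, 509.0920533778489, 215.25540047230697], [0.0, 0.0, 1.0]] [('T', [[-0.9973, 0.0493, -0.0542, 0.4919], [-0.0732, -0.6663, 0.7421, 0.9422], [0.0004, 0.7441, 0.6681, 0.7977], [0.0, 0.0, 0.0, 1.0]])] ['pixels', 'depth', 'mtx', 'T', 'shot']
wrist [[298.51592129570383, 0.0, 278.2713188050466], [0.0, 298.51592129570383, 215.58595090343343], [0.0, 0.0, 1.0]] [('tool_from_camera', [[-0.0005, 0.9518, 0.3068, 0.0788], [1.0, 0.0004, 0.0004, -0.0012], [0.0002, 0.3068, -0.9518, -0.1428], [0.0, 0.0, 0.0, 1.0]])] ['pixels', 'depth', 'mtx', 'tool_from_camera', 'shot']
```

View pics/scene0.png

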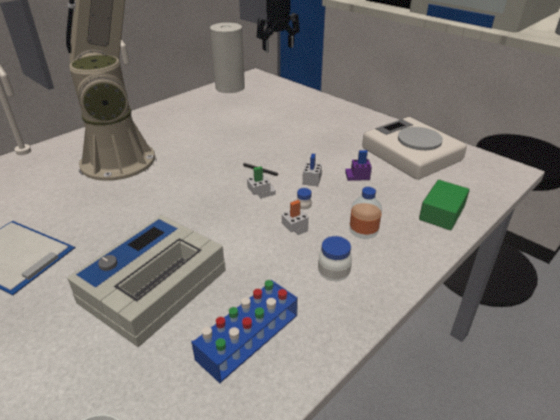

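View pics/side0.png

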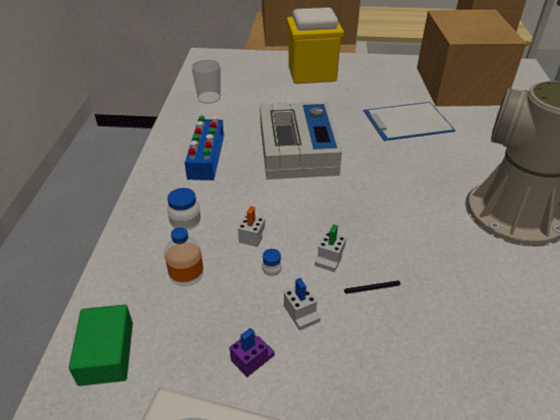

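View pics/wrist0.png

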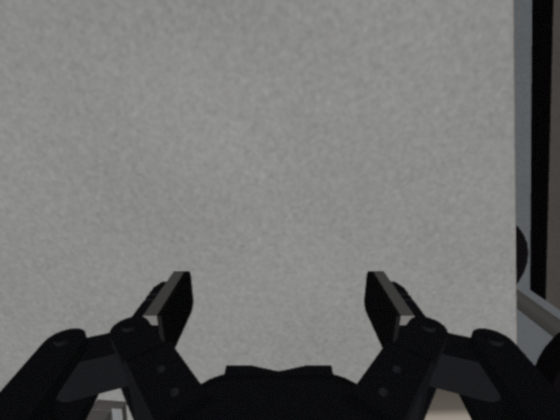

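The scene camera shows the blue block at about (313,170), green at (259,182), orange at (295,215), the purple look-alike at (358,170), and the heater well at (158,268). The side camera shows the blue block at (300,300) with its foot towards the camera, green at (332,245), orange at (251,225), and the well at (285,128).

```bash
cat >> h.py <<'E'
def proj(p,W,T=None):
    T=p['T'] if T is None else T
    c=(np.asarray(W)-T[:3,3])@T[:3,:3]
    K=p['mtx']; z=-c[...,2]
    return np.stack([K[0,0]*c[...,0]/z+K[0,2], -K[1,1]*c[...,1]/z+K[1,2]],-1)
def cloud(p,T=None):
    T=p['T'] if T is None else T
    K=p['mtx'];d=p['depth'];v,u=np.mgrid[:d.shape[0],:d.shape[1]]
    c=np.stack([(u-K[0,2])/K[0,0]*d,-(v-K[1,2])/K[1,1]*d,-d],-1)
    return c@T[:3,:3].T+T[:3,3]
def ray(p,uv,T=None):
    T=p['T'] if T is None else T
    K=p['mtx'];d=np.array([(uv[0]-K[0,2])/K[0,0],-(uv[1]-K[1,2])/K[1,1],-1.])
    return T[:3,3],T[:3,:3]@(d/np.linalg.norm(d))
def tri(rays):
    A=np.zeros((3,3));b=np.zeros(3)
    for o,d in rays:
        M=np.eye(3)-np.outer(d,d);A+=M;b+=M@o
    x=np.linalg.solve(A,b);return x,[np.linalg.norm((np.eye(3)-np.outer(d,d))@(x-o)) for o,d in rays]
def wristT(p,s):
    M=np.eye(4);q=s['orientation'];M[:3,:3]=R.from_quat([q[1],q[2],q[3],q[0]]).as_matrix();M[:3,3]=s['tcp_pos'];return M@p['tool_from_camera']
E
python3 - <<'E'
from h import *
P={n:vision.read_camera(n) for n in('scene','side')}
out={}
for n in ['block_blue','block_green','block_orange','heater','well','pot','jar','reagent','rack','marker']:
    for c in P:
        p=P[c];W=cloud(p)
        t=tip_of(p,n)
        print(n,c,'tip',[(np.round(a['location'],1).tolist(),round(a['confidence'],2)) for a in t][:3])
        if n=='well':continue
        for a in silhouettes(p,n)[:3]:
            m=a['mask']; pts=W[m&(p['depth']>0)]
            if len(pts)==0: continue
            print('   sil',np.round(a['location'],1).tolist(),round(a['confidence'],2),m.sum(),'med',np.round(np.median(pts,0),3).tolist(),'zmax',np.round(np.percentile(pts[:,2],98),3))
            out[n,c,len([k for k in out if k[:2]==(n,c)])]=m
import pickle
pickle.dump((P,out),open('d0.pkl','wb'))
print(get_state()['clock'])
E
```

```text
block_blue scene tip [([360.8, 177.2], 0.75), ([309.8, 181.4], 0.74)]
   sil [360.5, 168.2] 0.9 548 med [0.585, 0.434, 0.038] zmax 0.085
   sil [312.2, 169.3] 0.62 428 med [0.504, 0.316, 0.044] zmax 0.087
block_blue side tip [([299.7, 311.6], 0.86), ([248.1, 358.6], 0.81)]
   sil [301.6, 305.4] 0.71 1212 med [0.496, 0.344, 0.039] zmax 0.084
   sil [250.4, 351.0] 0.64 1281 med [0.579, 0.455, 0.043] zmax 0.085
   sil [296.2, 141.9] 0.3 5522 med [0.523, -0.151, 0.073] zmax 0.079
block_green scene tip [([259.3, 192.8], 0.97), ([150.9, 287.8], 0.57)]
   sil [262.2, 184.6] 0.82 564 med [0.449, 0.173, 0.042] zmax 0.087
   sil [311.3, 173.0] 0.23 437 med [0.505, 0.316, 0.043] zmax 0.086
block_green side tip [([333.1, 258.8], 0.69), ([267.7, 269.3], 0.39)]
   sil [330.2, 253.3] 0.71 951 med [0.441, 0.198, 0.039] zmax 0.084
   sil [299.8, 145.5] 0.43 5596 med [0.524, -0.152, 0.073] zmax 0.079
block_orange scene tip [([294.1, 228.6], 0.61)]
block_orange side tip [([250.9, 237.6], 0.64)]
   sil [250.1, 230.0] 0.73 732 med [0.611, 0.15, 0.043] zmax 0.084
heater scene tip [([153.7, 286.5], 0.91)]

[... 675 characters left out ...]
ed [0.767, 0.114, 0.054] zmax 0.077
reagent scene tip [([363.2, 228.3], 0.92)]
   sil [364.3, 212.9] 0.59 1221 med [0.748, 0.231, 0.069] zmax 0.122
reagent side tip [([189.3, 276.1], 0.94)]
   sil [185.0, 261.0] 0.83 1721 med [0.729, 0.275, 0.073] zmax 0.121
rack scene tip [([249.7, 337.3], 0.68)]
   sil [243.7, 328.7] 0.6 5492 med [0.788, -0.184, 0.053] zmax 0.079
rack side tip [([205.1, 155.9], 0.56)]
   sil [205.8, 152.6] 0.78 1921 med [0.762, -0.117, 0.052] zmax 0.077
marker scene tip [([263.6, 168.1], 0.55)]
   sil [267.6, 169.7] 0.67 109 med [0.375, 0.265, 0.011] zmax 0.017
marker side tip [([371.5, 287.3], 0.82)]
   sil [373.9, 287.6] 0.67 350 med [0.356, 0.267, 0.009] zmax 0.013
2.15
```

```bash
python3 - <<'E'
from h import *
import pickle
P,out=pickle.load(open('d0.pkl','rb'))
C={c:cloud(P[c]) for c in P}
for n,xy in dict(block_blue=(.50,.33),block_green=(.446,.185),block_orange=(.615,.14)).items():
    print(n)
    for c in C:
        W=C[c].reshape(-1,3);px=P[c]['pixels'].reshape(-1,3).astype(int)
        k=(np.hypot(W[:,0]-xy[0],W[:,1]-xy[1])<.06)&(P[c]['depth'].ravel()>0)
        pts=W[k]; col=px[k]; sat=(col.max(1)-col.min(1))>50
        h=pts[(pts[:,2]>.055)&sat]
        if len(h): print(c,'handle',len(h),np.round(h.mean(0),4),'min',np.round(np.percentile(h,3,axis=0),4),'max',np.round(np.percentile(h,97,axis=0),4))
        t=pts[(abs(pts[:,2]-.045)<.005)]
        r=cv2.minAreaRect((t[:,:2]*1000).astype(np.float32)); print('  top',len(t),np.round(r[0],1),np.round(r[1],1),round(r[2],1), 'z',np.median(t[:,2]).round(4))
        f=pts[(abs(pts[:,2]-.015)<.004)]; print('  foot',len(f),np.round(f.mean(0),4) if len(f) else '')
c='side'
for c in C:
    W=C[c].reshape(-1,3)
    k=(abs(W[:,2]-.075)<.004)&(np.hypot(W[:,0]-.53,W[:,1]+.17)<.2)
    t=W[k];r=cv2.minAreaRect((t[:,:2]*1000).astype(np.float32));print(c,'heater',len(t),np.round(r[0],1),np.round(r[1],1),round(r[2],1),np.median(t[:,2]))
    k=(abs(W[:,2]-.029)<.006)&(np.hypot(W[:,0]-.56,W[:,1]+.17)<.1)
    t=W[k];print('floor',len(t),np.round(t.mean(0),4) if len(t) else '')
    if len(t)>5: r=cv2.minAreaRect((t[:,:2]*1000).astype(np.float32));print(np.round(r[0],1),np.round(r[1],1),round(r[2],1))
for n in ('scene','side'):
    im=cv2.cvtColor(P[n]['pixels'],cv2.COLOR_RGB2BGR)
    a=im[140:250,230:390] if n=='scene' else im[190:340,210:370]
    b=im[210:335,60:235] if n=='scene' else im[90:185,180:350]
    cv2.imwrite(f'pics/{n}_b.png',cv2.resize(a,None,fx=4.6 if n=='scene' else 4,fy=4.6 if n=='scene' else 4,interpolation=2));cv2.imwrite(f'pics/{n}_h.png',cv2.resize(b,None,fx=4.5,fy=4.5,interpolation=2))
E
```

```text
block_blue
scene handle 23 [0.5006 0.3229 0.0809] min [0.4938 0.3172 0.0611] max [0.5044 0.3333 0.0884]
  top 157 [497.4 327.9] [46.2 54.4] 32.1 z 0.0466
  foot 42 [0.5105 0.3158 0.0149]
side handle 141 [0.4987 0.335  0.0751] min [0.4914 0.3229 0.0564] max [0.5071 0.3429 0.0858]
  top 396 [498.9 330.3] [46.5 52. ] 31.0 z 0.0443
  foot 252 [0.4871 0.3562 0.0146]
block_green
scene handle 12 [0.4383 0.1744 0.0865] min [0.4317 0.1679 0.0849] max [0.442  0.1838 0.0888]
  top 173 [437.3 177.6] [51.6 48.9] 71.0 z 0.0467
  foot 54 [0.4612 0.1915 0.0157]
side handle 71 [0.4393 0.1855 0.0777] min [0.4331 0.1718 0.0571] max [0.4451 0.1929 0.0854]
  top 326 [437.4 180.1] [53.4 46.4] 69.6 z 0.0442
  foot 187 [0.4459 0.2097 0.0146]
block_orange
scene handle 121 [0.6152 0.1301 0.0744] min [0.6062 0.1206 0.0569] max [0.6208 0.1418 0.0882]
  top 221 [613.5 133.7] [52.  48.5] 75.2 z 0.0466
  foot 29 [0.6354 0.1353 0.0148]
side handle 115 [0.6135 0.1413 0.0746] min [0.6071 0.1269 0.0572] max [0.6209 0.1487 0.0857]
  top 283 [613.5 136.3] [52.6 46.3] 75.6 z 0.0446
  foot 56 [0.613  0.1561 0.0156]
scene heater 6248 [ 528.  -217.4] [194.4 250.8] 9.5 0.0768077226578745
floor 598 [ 0.5723 -0.1881  0.0305]
[ 573.4 -174.9] [ 90.8 182. ] 9.4
side heater 2988 [ 528.5 -214.6] [189.7 258.3] 9.3 0.07486296485253707
floor 428 [ 0.5584 -0.1722  0.0292]
[ 561.5 -175.2] [114.1 188.7] 10.3
```

View pics/scene_b.png

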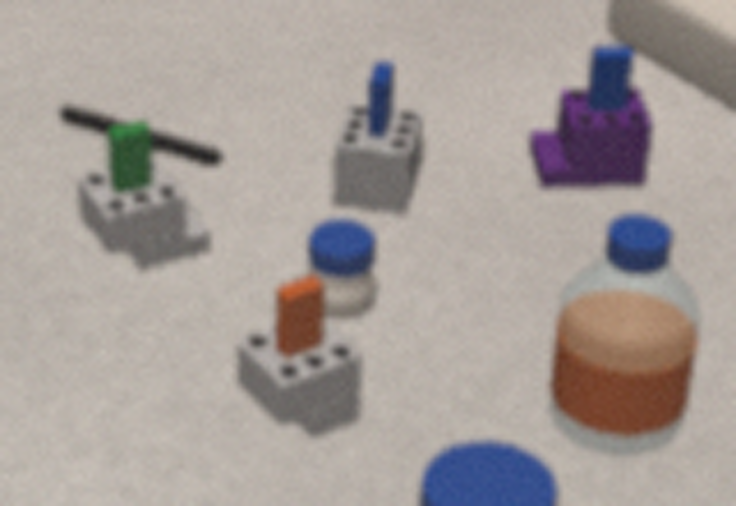

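View pics/side_b.png

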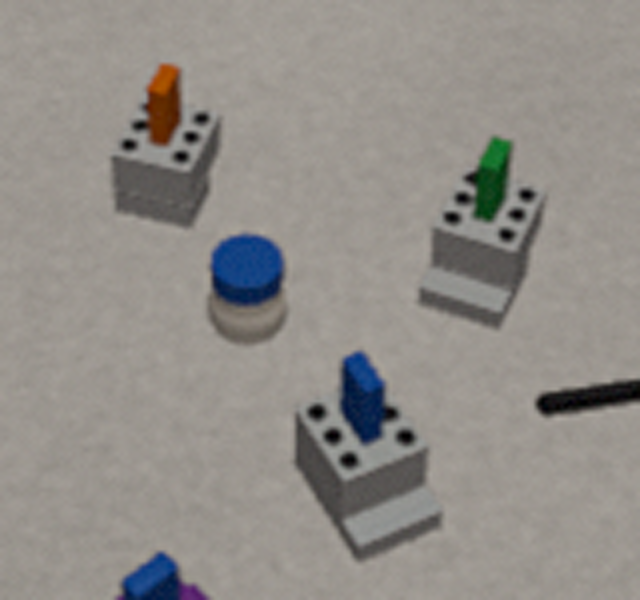

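View pics/scene_h.png

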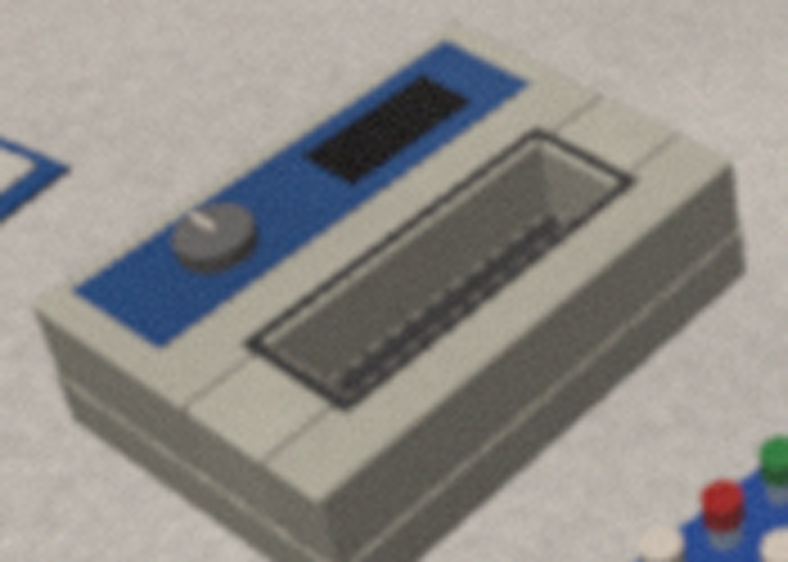

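View pics/side_h.png

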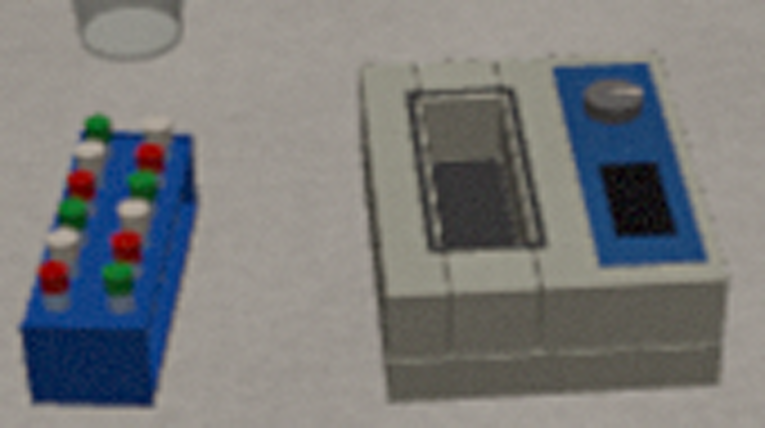

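Heater: centre about (0.528,-0.216), yaw about 9.4°. That puts the well centre near (0.5625,-0.210) with y at 99.4°. All three feet or undercuts have +y at roughly blue 121°, green 70° and orange 75°. I'll write a helper for moves and hover over blue.

```bash
cat >> h.py <<'E'
def go(x,y,z,yaw):
    "turn (deg rotvec in tool axes) to point down with tool-y at yaw, then shift (cm) in the turned tool axes"
    s=get_state();q=s['orientation'];R0=R.from_quat([q[1],q[2],q[3],q[0]])
    a=np.radians(yaw);yv=np.array([np.cos(a),np.sin(a),0]);zv=np.array([0,0,-1.]);Rt=R.from_matrix(np.stack([np.cross(yv,zv),yv,zv],1))
    rv=(R0.inv()*Rt).as_rotvec(degrees=True)
    d=Rt.inv().apply(np.array([x,y,z])-s['tcp_pos'])*100
    print('turn',np.round(rv,2),'shift cm',np.round(d,2),'tcp',np.round(s['tcp_pos'],4),'gap',round(s['finger_gap'],4),'F',np.round(s['wrist_force'],1),'t',s['clock'])
E
python3 -c "
from h import *
go(.498,.329,.2,31)"
```

```text
turn [ 0.    0.   44.86] shift cm [-38.01  18.87   3.13] tcp [0.1405 0.5576 0.2313] gap 0.0852 F [ 0.   1.  -0.8] t 2.15
```

```bash
python3 -m inch '[[0,0,0,0,0,7.5,8.5],[0,0,0,0,0,7.5,8.5],[0,0,0,0,0,7.5,8.5],[0,0,0,0,0,7.5,8.5],[0,0,0,0,0,7.5,8.5]]' 60; python3 -m inch '[[0,0,0,0,0,7.4,8.5],[-4.2,2.1,0.3,0,0,0,8.5],[-4.2,2.1,0.3,0,0,0,8.5],[-4.2,2.1,0.3,0,0,0,8.5],[-4.2,2.1,0.3,0,0,0,8.5]]'
python3 -m inch '[[-4.2,2.1,0.3,0,0,0,8.5],[-4.2,2.1,0.3,0,0,0,8.5],[-4.2,2.1,0.3,0,0,0,8.5],[-4.2,2.1,0.3,0,0,0,8.5],[-4.2,2.1,0.3,0,0,0,8.5]]'; python3 -c "
from h import *
go(.498,.329,.2,31)"
```

```text
clock: 2.65
tcp_pos: [0.1405, 0.5576, 0.2313]
orientation: [0.0, 0.438, 0.899, 0.0]
wrist_force: [-0.0, -1.0, -0.2]
finger_gap: 0.0849
clock: 3.15
tcp_pos: [0.3001, 0.4558, 0.2193]
orientation: [0.0, 0.492, 0.87, 0.0]
wrist_force: [0.5, 1.1, -0.2]
finger_gap: 0.0854
clock: 3.65
tcp_pos: [0.4986, 0.3294, 0.2044]
orientation: [0.0, 0.493, 0.87, 0.0]
wrist_force: [-0.4, 0.6, -0.1]
finger_gap: 0.085
turn [ 0.03 -0.01 -0.05] shift cm [-0.01 -0.07  0.44] tcp [0.4986 0.3294 0.2044] gap 0.085 F [-0.4  0.6 -0.1] t 3.65
```

Tracks accurately. Now a wrist look.

```bash
cat >> h.py <<'E'
def look(name):
    s=get_state();p=vision.read_camera('wrist');T=wristT(p,s);save(p,name);return s,p,T,cloud(p,T)
def blockfit(p,W,xy,hue,rad=.06):
    hsv=cv2.cvtColor(p['pixels'],cv2.COLOR_RGB2HSV).reshape(-1,3).astype(int);pts=W.reshape(-1,3);d=p['depth'].ravel()
    k=(d>0)&(np.hypot(pts[:,0]-xy[0],pts[:,1]-xy[1])<rad)
    t=pts[k&(abs(pts[:,2]-.045)<.004)];r=cv2.minAreaRect((t[:,:2]*1000).astype(np.float32))
    print('top',len(t),np.round(r[0],1),np.round(r[1],1),round(r[2],1),'z',np.median(t[:,2]).round(4))
    h=pts[k&(pts[:,2]>.078)&(pts[:,2]<.095)&(abs(hsv[:,0]-hue)<14)&(hsv[:,1]>90)]
    if len(h)>5:
        r=cv2.minAreaRect((h[:,:2]*1000).astype(np.float32));print('fin top',len(h),np.round(h.mean(0),4),np.round(r[0],1),np.round(r[1],1),round(r[2],1),'z',np.median(h[:,2]).round(4))
    f=pts[k&(abs(pts[:,2]-.015)<.004)]
    if len(f)>5: r=cv2.minAreaRect((f[:,:2]*1000).astype(np.float32));print('foot',len(f),np.round(f.mean(0),4),np.round(r[0],1),np.round(r[1],1),round(r[2],1))
E
python3 - <<'E'
from h import *
s,p,T,W=look('w1.png')
blockfit(p,W,(.498,.329),115)
E
```

```text
top 1640 [497.4 328.8] [46.  49.8] 30.9 z 0.0452
fin top 238 [0.4986 0.3298 0.0849] [498.6 329.5] [ 8.4 23. ] 31.2 z 0.085
foot 647 [0.4806 0.3566 0.0152] [480.3 356.5] [45.4 16.4] 31.4
```

View pics/w1.png

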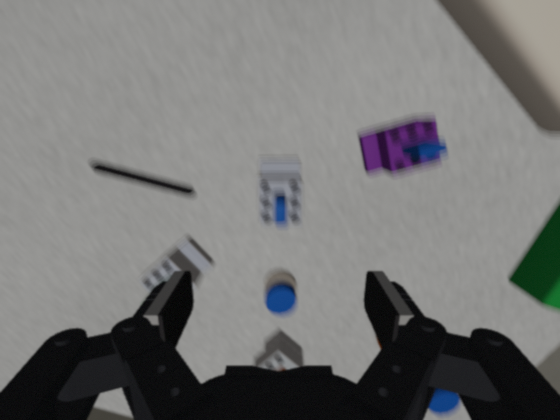

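The wrist picture shows the blue block at (280,190), foot up the image (tool +x), purple block clear of it at (405,145), pot at (280,292). Fit agrees with the outer cameras to about 1 mm: (0.4979,0.329), yaw 31°, top 45 mm, fin 85 mm. Descending.

```bash
python3 -m inch '[[0,-0.1,3.8,0,0,0,5],[0,0,3.8,0,0,0,5],[0,0,3.8,0,0,0,5],[0,0,3.2,0,0,0,5],[0,0,0.6,0,0,0,5]]'; python3 -m inch '[[0,0,0,0,0,0,0.8],[0,0,0,0,0,0,0.8],[0,0,0,0,0,0,0.8],[0,0,0,0,0,0,0.8],[0,0,0,0,0,0,0.8]]' 60;python3 -c "
from h import *
go(.4979,.329,.052,31)"
```

```text
clock: 4.2
tcp_pos: [0.493, 0.3288, 0.0482]
orientation: [-0.002, 0.493, 0.87, -0.003]
wrist_force: [-1.0, -0.3, -0.7]
finger_gap: 0.0498
clock: 4.7
tcp_pos: [0.4977, 0.3311, 0.0546]
orientation: [0.001, 0.493, 0.87, 0.002]
wrist_force: [0.5, -0.2, 6.1]
finger_gap: 0.011
turn [ 0.25  0.01 -0.04] shift cm [-0.19 -0.09  0.26] tcp [0.4977 0.3311 0.0546] gap 0.011 F [ 0.5 -0.2  6.1] t 4.7
```

```bash
python3 -m inch '[[0,0,0,0,0,0,0.8],[0,0,0,0,0,0,0.8]]' ;python3 -c "
from h import *
go(.4979,.329,.052,31)"
```

```text
clock: 4.9
tcp_pos: [0.4978, 0.3311, 0.0546]
orientation: [0.001, 0.493, 0.87, 0.002]
wrist_force: [0.7, 0.9, 6.9]
finger_gap: 0.0111
turn [ 0.26  0.01 -0.04] shift cm [-0.19 -0.1   0.26] tcp [0.4978 0.3311 0.0546] gap 0.0111 F [0.7 0.9 6.9] t 4.9
```

```bash
python3 -m inch '[[0,0,-0.5,0,0,0,0.8],[0,0,-2,0,0,0,0.8],[0,0,-4,0,0,0,0.8],[0,0,-4.5,0,0,0,0.8],[0,0,-4,0,0,0,0.8]]' ; python3 -m inch '[[0,0,0,0,0,0,0.8],[0,0,0,0,0,0,0.8]]';python3 - <<'E'
from h import *
go(.4979,.329,.2,31)
s,p,T,W=look('w2.png')
p2=vision.read_camera('side');save(p2,'s2.png')
E
```

```text
clock: 5.4
tcp_pos: [0.4956, 0.3299, 0.204]
orientation: [-0.0, 0.493, 0.87, -0.0]
wrist_force: [2.3, 0.2, -3.1]
finger_gap: 0.0111
clock: 5.6
tcp_pos: [0.4964, 0.3303, 0.203]
orientation: [0.0, 0.493, 0.87, 0.001]
wrist_force: [-0.5, 0.0, -5.0]
finger_gap: 0.0112
turn [ 0.09  0.01 -0.04] shift cm [-0.19  0.06  0.3 ] tcp [0.4964 0.3303 0.203 ] gap 0.0112 F [-0.5  0.  -5. ] t 5.6
```

View pics/w2.png

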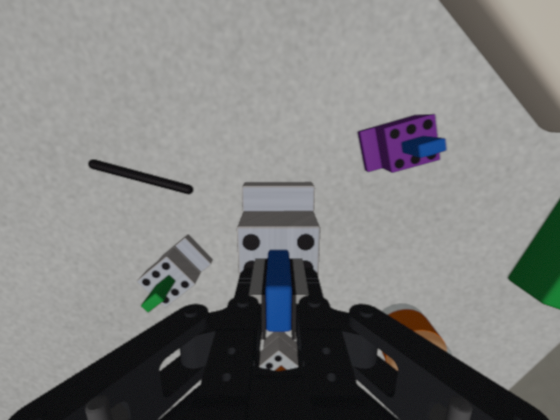

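View pics/s2.png

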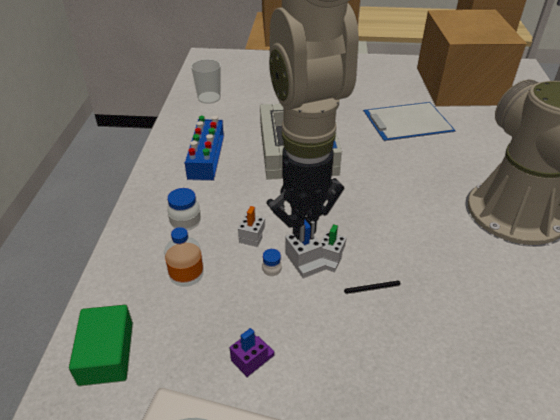

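The blue block is held: blue fin between pads at (278,290), foot ahead at (278,197). Next I measure where it sits in the tool frame.

```bash
cat >> h.py <<'E'
def held(p):
    M=p['tool_from_camera'];C=cloud(p,M).reshape(-1,3)*1000;d=p['depth'].ravel()
    C=C[(d>0)&(abs(C[:,1])<30)&(C[:,0]>5)&(C[:,0]<60)&(C[:,2]>-25)&(C[:,2]<70)]
    h,e=np.histogram(C[:,2],bins=np.arange(-25,71,1));
    print('z hist',[(int(e[i]),int(h[i])) for i in range(len(h)) if h[i]>25])
    return C
E
python3 - <<'E'
from h import *
p=vision.read_camera('wrist');C=held(p);np.save('c.npy',C)
E
```

```text
z hist [(-25, 87), (-24, 86), (-23, 85), (-22, 87), (-21, 100), (-20, 73), (-19, 89), (-18, 82), (-17, 79), (-16, 81), (-15, 74), (-14, 88), (-13, 78), (-12, 69), (-11, 59), (-10, 71), (-9, 66), (-8, 68), (-7, 44), (-6, 43), (-5, 33), (-4, 33), (-3, 27), (7, 45), (8, 586), (9, 1343), (10, 421), (11, 72), (12, 42), (13, 54), (14, 54), (15, 48), (16, 48), (17, 37), (18, 45), (19, 38), (20, 46), (21, 42), (22, 45), (23, 44), (24, 30), (25, 51), (26, 35), (27, 44), (28, 29), (29, 44), (30, 34), (31, 41), (32, 28), (33, 43), (35, 46), (37, 48), (38, 434), (39, 1036), (40, 371), (41, 46), (43, 33), (44, 30), (46, 36), (50, 47)]
```

```bash
cat >> h.py <<'E'
def held2(C,zt,zf=None):
    t=C[abs(C[:,2]-zt)<2]
    for nm,q in (('top',t),('foot',C[abs(C[:,2]-zf)<2] if zf else None)):
        if q is None: continue
        r=cv2.minAreaRect(q[:,:2].astype(np.float32))
        A=np.c_[q[:,:2],np.ones(len(q))];sl=np.linalg.lstsq(A,q[:,2],rcond=None)[0]
        print(nm,len(q),'ctr',np.round(r[0],1),np.round(r[1],1),round(r[2],1),'x',np.round(np.percentile(q[:,0],[1,99]),1),'y',np.round(np.percentile(q[:,1],[1,99]),1),'med z',np.median(q[:,2]).round(2),'tilt deg',np.round(np.degrees(sl[:2]),2))
E
python3 - <<'E'
from h import *
held2(np.load('c.npy'),9.5,39.5)
E
```

```text
top 2424 ctr [14.2 -1. ] [46.  18.4] 89.9 x [ 5.2 22.9] y [-23.4  21.3] med z 9.42 tilt deg [1.39 0.19]
foot 1902 ctr [30.7 -1.2] [16.7 45.9] 0.2 x [22.6 38.8] y [-23.5  21.1] med z 39.47 tilt deg [1.47 0.22]
```

```bash
python3 -m inch '[[0,0,0,0,0,7.2,0.8],[0,0,0,0,0,7.2,0.8],[0,0,0,0,0,7.2,0.8]]'; python3 -c "
from h import *
a=np.radians(9.4)
c=np.array([562.5,-210.3])-49.8*np.array([np.sin(-a)*-1*-1,np.cos(a)])
print(c);go(c[0]/1e3,c[1]/1e3,.2,9.4)"
```

```text
clock: 6.05
tcp_pos: [0.495, 0.3296, 0.1999]
orientation: [-0.001, 0.649, 0.761, -0.002]
wrist_force: [0.3, -0.3, -3.2]
finger_gap: 0.0116
[ 570.63363292 -259.43129365]
turn [-0.24  0.07 -0.34] shift cm [-5.935e+01 -2.160e+00 -1.000e-02] tcp [0.495  0.3296 0.1999] gap 0.0116 F [ 0.3 -0.3 -3.2] t 6.05
```

```bash
python3 -m inch '[[-3,-0.1,0,0,0,0,0.8],[-4,-0.1,0,0,0,0,0.8],[-4,-0.1,0,0,0,0,0.8],[-4,-0.2,0,0,0,0,0.8],[-4,-0.2,0,0,0,0,0.8]]';python3 -m inch '[[-4,-0.1,0,0,0,0,0.8],[-4,-0.1,0,0,0,0,0.8],[-4,-0.1,0,0,0,0,0.8],[-4,-0.2,0,0,0,0,0.8],[-4,-0.2,0,0,0,0,0.8]]';python3 -m inch '[[-4,-0.1,0,0,0,0,0.8],[-4,-0.1,0,0,0,0,0.8],[-4,-0.1,0,0,0,0,0.8],[-4,-0.2,0,0,0,0,0.8],[-3,-0.2,0,0,0,0,0.8]]'; python3 -m inch '[[-1.3,0,0,0,0,0,0.8],[0,0,0,0,0,0,0.8],[0,0,0,0,0,0,0.8]]';  python3 - <<'E'
from h import *
go(.5706,-.2594,.2,9.4)
s,p,T,W=look('w3.png')
C=held(p);held2(C,9.5,39.5)
np.savez('w3.npz',W=W,px=p['pixels'],d=p['depth'],T=T)
E
```

```text
clock: 6.55
tcp_pos: [0.5189, 0.14, 0.2002]
orientation: [-0.001, 0.647, 0.763, -0.001]
wrist_force: [0.3, 0.1, -3.2]
finger_gap: 0.0111
clock: 7.05
tcp_pos: [0.5445, -0.0583, 0.2002]
orientation: [-0.002, 0.647, 0.762, -0.001]
wrist_force: [0.4, 1.6, -2.3]
finger_gap: 0.011
clock: 7.55
tcp_pos: [0.5688, -0.2476, 0.1997]
orientation: [-0.002, 0.648, 0.762, -0.0]
wrist_force: [1.0, 0.0, -3.1]
finger_gap: 0.0109
clock: 7.85
tcp_pos: [0.5711, -0.2572, 0.2009]
orientation: [-0.002, 0.647, 0.762, 0.0]
wrist_force: [0.3, 0.8, -3.5]
finger_gap: 0.0115
turn [-0.11 -0.15 -0.03] shift cm [-0.21 -0.09  0.09] tcp [ 0.5711 -0.2572  0.2009] gap 0.0115 F [ 0.3  0.8 -3.5] t 7.85
z hist [(-25, 94), (-24, 98), (-23, 77), (-22, 86), (-21, 107), (-20, 73), (-19, 89), (-18, 67), (-17, 93), (-16, 90), (-15, 66), (-14, 73), (-13, 73), (-12, 76), (-11, 75), (-10, 60), (-9, 68), (-8, 64), (-7, 43), (-6, 42), (-5, 43), (-4, 32), (7, 55), (8, 596), (9, 1272), (10, 436), (11, 76), (12, 42), (13, 46), (14, 49), (15, 45), (16, 55), (17, 38), (18, 47), (19, 51), (20, 35), (21, 49), (22, 34), (23, 46), (24, 31), (25, 49), (26, 26), (27, 57), (28, 29), (29, 35), (30, 41), (31, 35), (32, 27), (33, 45), (35, 46), (36, 27), (37, 62), (38, 401), (39, 1060), (40, 362), (41, 45), (43, 33), (44, 29), (46, 34), (47, 27), (50, 36)]
top 2388 ctr [14.1 -0.7] [45.9 18.1] 90.0 x [ 5.3 22.6] y [-23.1  21.6] med z 9.39 tilt deg [1.56 0.34]
foot 1889 ctr [30.4 -0.8] [45.9 16.6] 90.0 x [22.4 38.6] y [-23.2  21.6] med z 39.47 tilt deg [1.32 0.35]
```

View pics/w3.png

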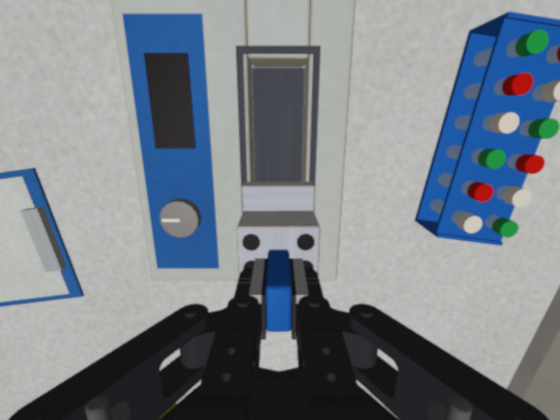

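Blue hangs over the near end of the well; the well's open part shows at (278,110), far wall at row ~60. I'll measure the well in the tool frame (same camera bias as for the block).

```bash
cat >> h.py <<'E'
def well(p,zt):
    "tool-frame hole edges (mm); zt = tool z of the rim"
    C=cloud(p,p['tool_from_camera'])*1000;d=p['depth']>0
    top=d&(abs(C[...,2]-zt)<4)
    q=C[top];sel=(abs(q[:,1])<90)&(q[:,0]<170)&(q[:,0]>40);q=q[sel]
    A=np.c_[q[:,:2],np.ones(len(q))];sl=np.linalg.lstsq(A,q[:,2],rcond=None)[0];print('rim z',np.median(q[:,2]).round(2),'tilt',np.degrees(sl[:2]).round(2))
    # side edges: for slices in x, gap in y
    L=[];Rr=[];X=[]
    for x in np.arange(45,115,5):
        y=np.sort(q[abs(q[:,0]-x)<2.5,1]);a=y[y<0];b=y[y>0]
        a=a[a>-60];b=b[b<60]
        if len(a)>3 and len(b)>3: X.append(x);L.append(a.max());Rr.append(b.min())
    X=np.array(X);L=np.array(L);Rr=np.array(Rr)
    for n,v in (('L',L),('R',Rr)):
        print(n,np.round(v,1)); pf=np.polyfit(X,v,1);print('  slope deg',np.degrees(pf[0]).round(2))
    print('mid y',np.polyfit(X,(L+Rr)/2,1).round(4),'width',np.median(Rr-L).round(1))
    m=np.median((L+Rr)/2); x=np.sort(q[abs(q[:,1]-m)<15,0]);print('far edge x',x[:8].round(1))
    f=C[d&(abs(C[...,2]-zt-46)<5)&(abs(C[...,1])<35)&(C[...,0]<170)&(C[...,0]>40)];
    if len(f)>10: r=cv2.minAreaRect(f[:,:2].astype(np.float32));print('floor',len(f),'z',np.median(f[:,2]).round(2),'x',np.percentile(f[:,0],[.5,99.5]).round(1),'y',np.percentile(f[:,1],[1,99]).round(1),np.round(r[0],1),np.round(r[1],1),round(r[2],2))
E
python3 - <<'E'
from h import *
p=vision.read_camera('wrist');s=get_state();well(p,s['tcp_pos'][2]*1000-75);print(s['tcp_pos'])
E
```

```text
rim z 126.29 tilt [0.29 0.33]
L [-26.3 -26.7 -26.6 -26.5 -26.3 -26.2 -26.2 -26.7 -26.5 -26.4 -26.3 -26.2
 -26.  -26.5]
  slope deg 0.23
R [24.1 24.  23.9 23.8 23.7 23.5 24.  24.1 23.9 23.8 23.7 23.7 24.1 24. ]
  slope deg 0.0
mid y [ 0.0021 -1.4183] width 50.3
far edge x [124.4 124.4 124.5 124.5 124.5 124.5 124.5 124.5]
floor 4574 z 171.68 x [ 40.2 124.5] y [-25.9  23.7] [83.4 -1.1] [50.6 86.7] 89.95
[ 0.57154373 -0.25661343  0.20178272]
```

```bash
python3 -m inch '[[-0.4,0,0,0,0,0,0.8],[0,0,0,0,0,0,0.8],[0,0,1,0,0,0,0.8],[0,0,2,0,0,0,0.8],[0,0,2,0,0,0,0.8]]';python3 -m inch '[[0,0,0,0,0,0,0.8],[0,0,0,0,0,0,0.8]]'; python3 - <<'E'
from h import *
s,p,T,W=look('w4.png');print(s['tcp_pos'],s['wrist_force'],s['clock'])
C=held(p);held2(C,9.5,39.5);well(p,s['tcp_pos'][2]*1000-75)
p2=vision.read_camera('side');save(p2,'s4.png')
E
```

```text
clock: 8.45
tcp_pos: [0.5727, -0.2621, 0.1516]
orientation: [0.0, 0.647, 0.763, 0.0]
wrist_force: [0.8, 0.0, -2.6]
finger_gap: 0.0109
clock: 8.65
tcp_pos: [0.5721, -0.2618, 0.1518]
orientation: [-0.001, 0.647, 0.763, -0.0]
wrist_force: [-0.2, -0.1, -2.2]
finger_gap: 0.011
[ 0.57211249 -0.26178503  0.15181434] [-0.20519123 -0.0605373  -2.18124036] 8.65
z hist [(-25, 105), (-24, 83), (-23, 75), (-22, 93), (-21, 94), (-20, 74), (-19, 88), (-18, 78), (-17, 87), (-16, 83), (-15, 69), (-14, 79), (-13, 81), (-12, 73), (-11, 69), (-10, 62), (-9, 52), (-8, 76), (-7, 50), (-6, 39), (-5, 32), (-4, 39), (7, 50), (8, 607), (9, 1329), (10, 377), (11, 79), (12, 47), (13, 51), (14, 47), (15, 42), (16, 51), (17, 47), (18, 45), (19, 38), (20, 44), (21, 45), (22, 40), (23, 44), (24, 38), (25, 40), (26, 35), (27, 45), (28, 35), (29, 38), (30, 29), (31, 40), (32, 32), (33, 42), (34, 26), (35, 37), (36, 27), (37, 53), (38, 445), (39, 1040), (40, 349), (41, 44), (43, 35), (44, 26), (46, 40), (49, 26), (50, 27)]
top 2404 ctr [14.1 -0.7] [46.  18.1] 89.9 x [ 5.3 22.6] y [-23.1  21.6] med z 9.4 tilt deg [1.34 0.15]
foot 1894 ctr [30.5 -0.9] [45.9 17.1] 89.4 x [22.3 38.6] y [-23.2  21.5] med z 39.42 tilt deg [1.4  0.22]
rim z 76.53 tilt [0.13 0.42]
L [-26.7 -26.5 -26.4 -26.3 -26.6 -26.5 -26.3 -26.2 -26.5 -26.4 -26.3 -26.2
 -26.5 -26.4]
  slope deg 0.16
R [23.5 23.5 23.9 23.7 23.6 23.5 23.9 23.8 23.6 23.5 23.8 23.7 23.6 23.5]
  slope deg -0.03
mid y [ 1.1000e-03 -1.4731e+00] width 50.0
far edge x [129.3 129.4 129.5 129.6 129.6 129.6 129.6 129.6]
floor 7013 z 122.02 x [ 40.7 129.9] y [-26.2  23.6] [86.1 -1.3] [92.1 50.6] 0.04
```

View pics/w4.png

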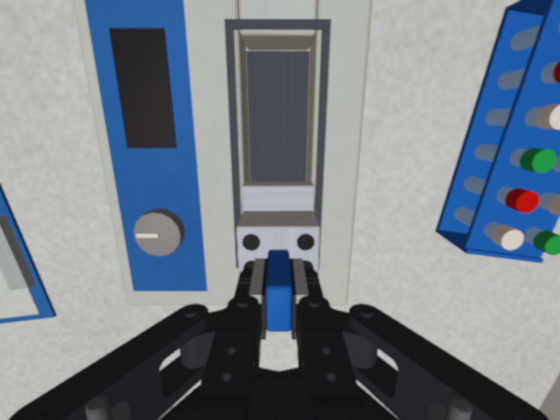

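The block's tail is about 1 mm from the near wall; I'll ease it 1 mm forward and 0.5 mm across, then lower.

```bash
python3 -m inch '[[0.1,-0.05,0,0,0,0,0.8],[0,0,1,0,0,0,0.8],[0,0,1,0,0,0,0.8],[0,0,1,0,0,0,0.8],[0,0,1,0,0,0,0.8]]';python3 -m inch '[[0,0,1,0,0,0,0.8],[0,0,0.5,0,0,0,0.8],[0,0,0.5,0,0,0,0.8],[0,0,0.3,0,0,0,0.8],[0,0,0,0,0,0,0.8]]'; python3 -m inch '[[0,0,0.1,0,0,0,0.8],[0,0,0.1,0,0,0,0.8],[0,0,0,0,0,0,0.8]]'
```

```text
clock: 9.25
tcp_pos: [0.5715, -0.2611, 0.1108]
orientation: [-0.001, 0.647, 0.762, -0.0]
wrist_force: [0.0, -0.1, -2.9]
finger_gap: 0.0109
clock: 9.75
tcp_pos: [0.5718, -0.2613, 0.0889]
orientation: [-0.0, 0.647, 0.762, 0.0]
wrist_force: [-0.0, -0.2, -3.9]
finger_gap: 0.0109
clock: 10.05
tcp_pos: [0.572, -0.2614, 0.0875]
orientation: [0.0, 0.647, 0.762, 0.0]
wrist_force: [-0.4, -0.7, -3.5]
finger_gap: 0.0112
```

```bash
python3 -m inch '[[0,0,0.1,0,0,0,0.8],[0,0,0.1,0,0,0,0.8],[0,0,0,0,0,0,0.8]]'; python3 -m inch '[[0,0,0.1,0,0,0,0.8],[0,0,0,0,0,0,0.8]]';python3 -m inch '[[0,0,0.1,0,0,0,0.8],[0,0,0,0,0,0,0.8]]'
```

```text
clock: 10.35
tcp_pos: [0.5718, -0.2613, 0.0851]
orientation: [-0.0, 0.647, 0.762, 0.0]
wrist_force: [-0.0, -0.7, -3.4]
finger_gap: 0.0108
clock: 10.55
tcp_pos: [0.5718, -0.2613, 0.0841]
orientation: [-0.0, 0.647, 0.762, 0.0]
wrist_force: [-0.5, 0.4, -3.5]
finger_gap: 0.0113
clock: 10.75
tcp_pos: [0.5719, -0.2614, 0.0837]
orientation: [0.0, 0.647, 0.762, 0.0]
wrist_force: [-1.4, 0.5, 0.1]
finger_gap: 0.0112
```

Contact on the floor (force went from -3.5 to 0). Release and lift.

```bash
python3 -m inch '[[0,0,0,0,0,0,2],[0,0,0,0,0,0,3],[0,0,0,0,0,0,3.5],[0,0,0,0,0,0,3.5]]'; python3 -m inch '[[0,0,-1,0,0,0,3.5],[0,0,-3,0,0,0,3.5],[0,0,-4,0,0,0,4],[0,0,-4,0,0,0,5],[0,0,0,0,0,0,5]]';python3 - <<'E'
from h import *
s,p,T,W=look('w5.png');print(s['tcp_pos'],s['clock'])
p2=vision.read_camera('scene');save(p2,'s5.png')
E
```

```text
clock: 11.15
tcp_pos: [0.5721, -0.2615, 0.0835]
orientation: [0.0, 0.647, 0.762, 0.0]
wrist_force: [0.2, 0.4, -0.4]
finger_gap: 0.0352
clock: 11.65
tcp_pos: [0.5748, -0.2631, 0.211]
orientation: [0.006, 0.647, 0.762, 0.001]
wrist_force: [0.4, -0.3, -0.0]
finger_gap: 0.0497
[ 0.57479569 -0.2631147   0.2109736 ] 11.65
```

View pics/w5.png

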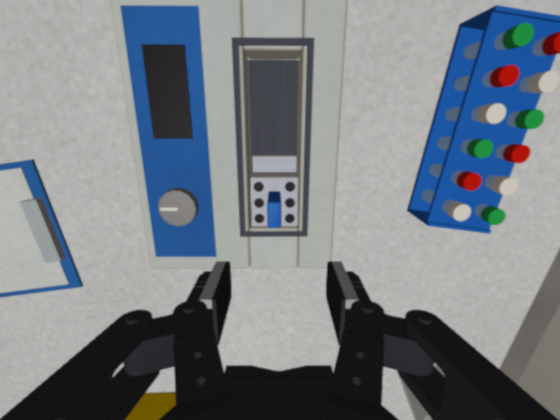

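Blue sits in the near end of the well at (274,203), foot at (275,165). I measure it and the whole well from here.

```bash
python3 -m inch '[[0,0,0,0,0,0,5],[0,0,0,0,0,0,5]]' | tail -4; cat >> h.py <<'E'
def wellworld(p,T):
    W=cloud(p,T)*1000;d=p['depth']>0
    def reg(zc,tol,rad=130): 
        return W[d&(abs(W[...,2]-zc)<tol)&(np.hypot(W[...,0]-563,W[...,1]+211)<rad)]
    a=np.radians(9.4);ex=np.array([np.cos(a),np.sin(a)]);ey=np.array([-np.sin(a),np.cos(a)]);o=np.array([562.5,-211.])
    return lambda zc,tol:(lambda q:np.c_[(q[:,:2]-o)@ex,(q[:,:2]-o)@ey,q[:,2]])(reg(zc,tol))
E
python3 - <<'E'
from h import *
s,p,T,W=look('w6.png');print(s['tcp_pos'],s['clock'])
f=wellworld(p,T)
def ext(n,q):
    r=cv2.minAreaRect(q[:,:2].astype(np.float32));print(n,len(q),'x',np.percentile(q[:,0],[1,99]).round(1),'y',np.percentile(q[:,1],[.5,99.5]).round(1),'z',np.median(q[:,2]).round(2),np.round(r[0],1),np.round(r[1],1),round(r[2],1))
r=f(75,4); 
for y0 in (-60,-20,0,20,60):
    k=r[abs(r[:,1]-y0)<4];l=k[(k[:,0]<0)&(k[:,0]>-60)];h=k[(k[:,0]>0)];print(y0,'hole x',[l[l[:,0]<-18][:,0].max().round(1) if len(l) else 0, h[h[:,0]>18][:,0].min().round(1)])
k=r[abs(r[:,0])<18];print('hole y',np.sort(k[k[:,1]>40,1])[:4],np.sort(k[k[:,1]<-76,1])[-4:]); 
k=k[(abs(k[:,1]+50)<26)];ext('blue top',k)
A=np.c_[k[:,:2],np.ones(len(k))];print(np.degrees(np.linalg.lstsq(A,k[:,2],rcond=None)[0][:2]))
q=f(44,3);q=q[abs(q[:,0])<24];q=q[(q[:,1]>-40)&(q[:,1]<10)];ext('foot',q)
q=f(29,4);q=q[abs(q[:,0])<27];ext('floor',q[abs(q[:,1])<85])
q=f(114,5);ext('fin',q[abs(q[:,0])<15])
E
```

```text
tcp_pos: [0.5711, -0.2609, 0.2017]
orientation: [-0.001, 0.647, 0.762, -0.0]
wrist_force: [-0.2, -0.0, -0.7]
finger_gap: 0.0499
[ 0.57106015 -0.26086526  0.20169557] 11.95
-60 hole x [np.float64(-18.1), np.float64(18.0)]
-20 hole x [np.float64(-25.5), np.float64(24.7)]
0 hole x [np.float64(-25.2), np.float64(24.9)]
20 hole x [np.float64(-25.2), np.float64(24.5)]
60 hole x [np.float64(-25.1), np.float64(24.9)]
hole y [77.82085244 77.91615572 77.95588632 77.96668582] [-76.44746263 -76.44122883 -76.31275463 -76.14105479]
blue top 1409 x [-17.7  17.7] y [-75.6 -28.7] z 74.32 [  0.  -52.3] [47.4 35.9] 90.0
[-0.01687811 -0.44827418]
foot 744 x [-22.2  23.2] y [-28.9 -12.7] z 44.12 [  0.4 -20.8] [45.8 16.4] 0.1
floor 4996 x [-25.1  24.6] y [-24.6  78.5] z 29.89 [-0.3 22.1] [116.1  50.5] 89.8
fin 401 x [-4.9  5.8] y [-65.4 -41.5] z 114.04 [  0.4 -53.7] [10.8 24.6] 0.2
```

Blue: flat (top 74.3, foot 44.1 mm), 1.3 mm from the near wall. Now to green.

```bash
python3 -m inch '[[0,0,0,0,0,7.4,5],[0,0,0,0,0,7.4,5],[0,0,0,0,0,7.4,5],[0,0,0,0,0,7.4,5]]' | head -1; python3 -c "
from h import *
go(.4374,.1785,.2,-20)"
```

```text
clock: 12.4
turn [-0.13 -0.03 -0.55] shift cm [ 36.72 -27.62   0.2 ] tcp [ 0.5714 -0.2611  0.202 ] gap 0.0502 F [ 0.5 -0.1 -0.8] t 12.4
```

```bash
python3 -m inch '[[2.4,-1.6,0,0,0,0,5],[3.4,-2.6,0,0,0,0,5],[3.4,-2.6,0,0,0,0,5],[3.4,-2.6,0,0,0,0,5],[3.4,-2.6,0,0,0,0,5]]'|head -2; python3 -m inch '[[3.4,-2.6,0,0,0,0,5],[3.4,-2.6,0,0,0,0,5],[3.4,-2.6,0,0,0,0,5],[3.4,-2.6,0,0,0,0,5],[3.4,-2.6,0,0,0,0,5]]'|head -2; python3 -m inch '[[2.5,-1.8,0,0,0,0,5],[1.2,-0.8,0,0,0,0,5],[0,0,0,0,0,0,5],[0,0,0,0,0,0,5]]'; python3 - <<'E'
from h import *
s,p,T,W=look('w7.png')
blockfit(p,W,(.438,.179),60)
go(.4374,.1785,.2,-20)
E
```

```text
clock: 12.9
tcp_pos: [0.5134, -0.0682, 0.2022]
clock: 13.4
tcp_pos: [0.4502, 0.1361, 0.2025]
clock: 13.8
tcp_pos: [0.4395, 0.1783, 0.2027]
orientation: [-0.0, 0.82, 0.572, -0.001]
wrist_force: [-0.3, -0.8, 0.0]
finger_gap: 0.0498
top 1649 [436.8 178.3] [50.  45.8] 70.9 z 0.0452
fin top 297 [0.4372 0.1794 0.0849] [436.7 178.7] [23.5 10.1] 69.9 z 0.085
foot 654 [0.4481 0.2092 0.0151] [448.3 209. ] [16.3 45.4] 70.2
turn [-0.04  0.04 -0.25] shift cm [-0.03 -0.24  0.28] tcp [0.4398 0.1779 0.2028] gap 0.0497 F [0.5 0.1 0.9] t 13.85
```

View pics/w7.png

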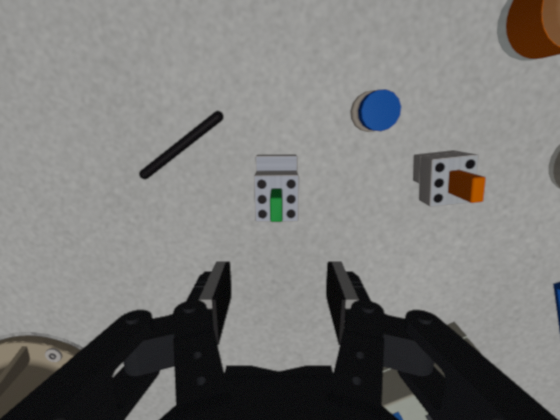

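Green at (276,190), foot up the image; fit (0.4369,0.1785), yaw -20°, heights agree. Descend and grip.

```bash
python3 -m inch '[[0,-0.3,3,0,0,0,5],[0,0,3.8,0,0,0,5],[0,0,3.8,0,0,0,5],[0,0,3,0,0,0,5],[0,0,1.3,0,0,0,5]]'|head -2; python3 -m inch '[[0,0,0,0,0,0,5],[0,0,0,0,0,0,5]]'; python3 -c "
from h import *
go(.4369,.1785,.0535,-20)"
```

```text
clock: 14.35
tcp_pos: [0.4352, 0.1777, 0.0512]
clock: 14.55
tcp_pos: [0.4375, 0.1787, 0.0545]
orientation: [-0.0, 0.821, 0.571, -0.0]
wrist_force: [0.3, 0.5, 0.7]
finger_gap: 0.0502
turn [-0.01  0.01 -0.33] shift cm [-0.04 -0.05  0.1 ] tcp [0.4375 0.1787 0.0545] gap 0.0502 F [0.3 0.5 0.7] t 14.55
```

```bash
python3 -m inch '[[0,-0.05,0,0,0,0,0.8],[0,0,0,0,0,0,0.8],[0,0,0,0,0,0,0.8],[0,0,0,0,0,0,0.8],[0,0,0,0,0,0,0.8]]' 80; python3 -m inch '[[0,0,-0.5,0,0,0,0.8],[0,0,-2,0,0,0,0.8],[0,0,-4,0,0,0,0.8],[0,0,-4.5,0,0,0,0.8],[0,0,-4,0,0,0,0.8]]' ; python3 -m inch '[[0,0,0,0,0,-7.4,0.8],[0,0,0,0,0,-7.4,0.8],[0,0,0,0,0,-7.4,0.8],[0,0,0,0,0,-7.4,0.8]]';python3 - <<'E'
from h import *
s,p,T,W=look('w8.png')
C=held(p);held2(C,9.5,39.5)
a=np.radians(9.4);t=np.array([562.5,-211])+0*np.array([-np.sin(a),np.cos(a)])
go(t[0]/1e3,t[1]/1e3,.2,9.4)
E
```

```text
clock: 15.05
tcp_pos: [0.4376, 0.1798, 0.0555]
orientation: [0.001, 0.82, 0.572, 0.001]
wrist_force: [-1.4, -1.2, 5.6]
finger_gap: 0.0104
clock: 15.55
tcp_pos: [0.4359, 0.1796, 0.206]
orientation: [-0.0, 0.82, 0.572, -0.0]
wrist_force: [1.3, 1.2, -2.1]
finger_gap: 0.0106
clock: 15.95
tcp_pos: [0.436, 0.1796, 0.2042]
orientation: [-0.0, 0.645, 0.764, -0.0]
wrist_force: [0.4, -0.5, -3.1]
finger_gap: 0.0108
z hist [(-25, 99), (-24, 79), (-23, 92), (-22, 78), (-21, 91), (-20, 96), (-19, 73), (-18, 76), (-17, 84), (-16, 78), (-15, 77), (-14, 70), (-13, 77), (-12, 72), (-11, 60), (-10, 72), (-9, 65), (-8, 59), (-7, 47), (-6, 46), (-5, 39), (-4, 29), (8, 64), (9, 717), (10, 1311), (11, 353), (12, 62), (13, 53), (14, 46), (15, 55), (16, 42), (17, 40), (18, 53), (19, 31), (20, 48), (21, 40), (22, 43), (23, 33), (24, 44), (25, 37), (26, 44), (27, 29), (28, 37), (29, 37), (30, 48), (32, 45), (34, 43), (36, 28), (37, 31), (38, 66), (39, 478), (40, 990), (41, 338), (42, 53), (45, 32), (46, 26), (48, 26), (49, 33), (52, 34)]
top 2360 ctr [14.4 -0.6] [45.7 18.9] 89.9 x [ 5.2 23.5] y [-22.8  21.5] med z 10.28 tilt deg [ 0.71 -0.07]
foot 1779 ctr [31.2 -0.6] [45.7 16.8] 89.7 x [23.  39.2] y [-22.8  21.6] med z 40.31 tilt deg [1.79 0.04]
turn [-0.06 -0.    0.54] shift cm [-40.6    6.1    0.41] tcp [0.436  0.1796 0.2041] gap 0.0108 F [-0.1  0.7 -2. ] t 16.0
```

View pics/w8.png

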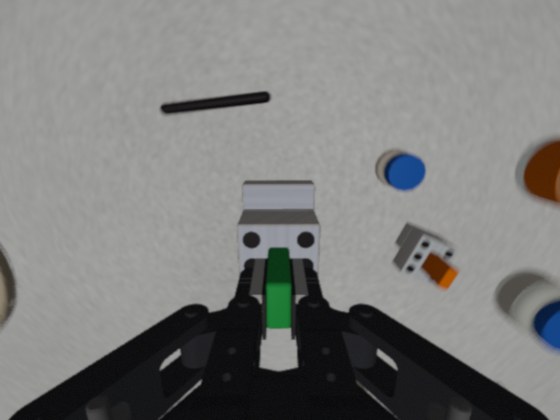

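Green is held (fin at (278,290), foot at (278,195)). Carry it to the well.

```bash
python3 -m inch '[[-1.6,0.3,0,0,0,0.5,0.8],[-3,0.4,0,0,0,0,0.8],[-4,0.6,0,0,0,0,0.8],[-4,0.6,0,0,0,0,0.8],[-4,0.6,0,0,0,0,0.8]]'|head -2; python3 -m inch '[[-4,0.6,0,0,0,0,0.8],[-4,0.6,0,0,0,0,0.8],[-4,0.6,0,0,0,0,0.8],[-4,0.6,0,0,0,0,0.8],[-4,0.6,0,0,0,0,0.8]]'|head -2; python3 -m inch '[[-3,0.6,0,0,0,0,0.8],[-1,0.6,0,0,0,0,0.8],[0,0,0,0,0,0,0.8],[0,0,0,0,0,0,0.8],[0,0,0,0,0,0,0.8]]'|head -2; python3 - <<'E'
from h import *
s,p,T,W=look('w9.png')
C=held(p);held2(C,10.3,40.3);
well(p,s['tcp_pos'][2]*1000-75)
go(.5625,-.211,.2,9.4)
E
```

```text
clock: 16.5
tcp_pos: [0.4868, 0.0184, 0.2041]
clock: 17.0
tcp_pos: [0.5473, -0.1748, 0.2039]
clock: 17.5
tcp_pos: [0.5649, -0.2095, 0.2042]
z hist [(-25, 81), (-24, 94), (-23, 92), (-22, 88), (-21, 83), (-20, 78), (-19, 89), (-18, 75), (-17, 85), (-16, 70), (-15, 87), (-14, 78), (-13, 66), (-12, 73), (-11, 67), (-10, 61), (-9, 65), (-8, 51), (-7, 58), (-6, 42), (-5, 27), (-4, 41), (-1, 26), (8, 67), (9, 657), (10, 1314), (11, 402), (12, 61), (13, 50), (14, 44), (15, 58), (16, 36), (17, 47), (18, 47), (19, 38), (20, 48), (21, 36), (22, 56), (23, 30), (24, 44), (25, 28), (26, 46), (27, 37), (28, 41), (29, 27), (30, 43), (31, 30), (32, 43), (34, 37), (35, 29), (36, 37), (37, 29), (38, 63), (39, 449), (40, 1020), (41, 327), (42, 60), (45, 37), (49, 35), (52, 36)]
top 2461 ctr [14.5 -0.6] [18.9 45.9] 0.0 x [ 5.3 23.5] y [-22.9  21.7] med z 10.36 tilt deg [1.25 0.  ]
foot 1869 ctr [31.2 -0.6] [45.9 16.9] 89.5 x [23.2 39.2] y [-23.   21.7] med z 40.41 tilt deg [ 1.71 -0.  ]
rim z 129.08 tilt [0.53 0.29]
L [-28.1 -28.  -28.5 -28.5 -28.4 -28.1  -0.   -0.   -0.   -0.   -0.   -0.
  -0.   -0. ]
  slope deg 34.11
R [21.7 21.7 22.3 22.2 22.1 21.9  0.8  0.8  0.8  0.8  0.8  0.8  0.8  0.8]
  slope deg -25.57
mid y [ 0.0745 -6.9063] width 0.9
far edge x [77. 77. 77. 77. 77. 77. 77. 77.]
floor 1781 z 174.38 x [40.8 76.9] y [-28.   21.7] [58.4 -3.1] [50.4 36.9] 89.71
turn [-0.02 -0.04 -0.47] shift cm [-0.1  -0.27  0.44] tcp [ 0.565  -0.2095  0.2044] gap 0.0111 F [ 1.1  1.2 -2.8] t 17.55
```

View pics/w9.png

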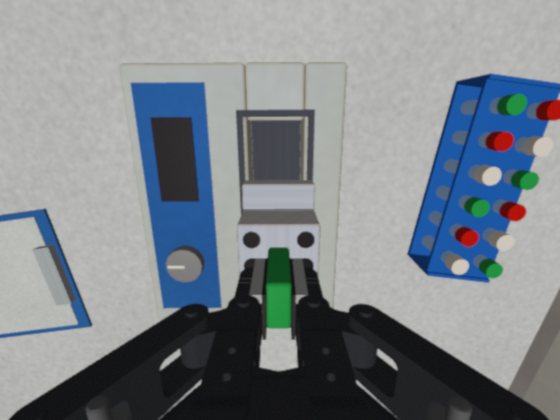

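Green hangs over the middle; the far rim edge is at row ~110. I'll shift -0.8 mm along and -2.5 mm across, then lower part-way and recheck.

```bash
python3 -m inch '[[-0.1,-0.25,0,0,0,-0.3,0.8],[0,0,1,0,0,0,0.8],[0,0,1.5,0,0,0,0.8],[0,0,1.5,0,0,0,0.8],[0,0,0.7,0,0,0,0.8]]'|head -2;  python3 -m inch '[[0,0,0,0,0,0,0.8],[0,0,0,0,0,0,0.8],[0,0,0,0,0,0,0.8]]'|head -2;python3 - <<'E'
from h import *
s,p,T,W=look('w10.png')
C=held(p);held2(C,10.3,40.3);
well(p,s['tcp_pos'][2]*1000-75)
go(.5625,-.211,.2,9.4)
p2=vision.read_camera('side');save(p2,'s10.png')
E
```

```text
clock: 18.05
tcp_pos: [0.5621, -0.2117, 0.1553]
clock: 18.35
tcp_pos: [0.5637, -0.2127, 0.1581]
z hist [(-25, 91), (-24, 86), (-23, 79), (-22, 99), (-21, 94), (-20, 75), (-19, 73), (-18, 96), (-17, 69), (-16, 83), (-15, 79), (-14, 68), (-13, 86), (-12, 66), (-11, 71), (-10, 59), (-9, 58), (-8, 69), (-7, 49), (-6, 41), (-5, 34), (-4, 32), (-3, 27), (8, 65), (9, 633), (10, 1367), (11, 365), (12, 77), (13, 49), (14, 41), (15, 44), (16, 49), (17, 43), (18, 46), (19, 33), (20, 47), (21, 36), (22, 48), (23, 33), (24, 45), (25, 36), (26, 44), (27, 30), (28, 42), (29, 30), (30, 47), (31, 27), (32, 48), (34, 47), (35, 26), (36, 40), (38, 63), (39, 440), (40, 1022), (41, 339), (42, 59), (45, 33), (49, 39), (52, 32)]
top 2458 ctr [14.4 -0.6] [46.  18.9] 89.9 x [ 5.3 23.5] y [-22.9  21.8] med z 10.36 tilt deg [1.35 0.05]
foot 1879 ctr [31.2 -0.7] [45.9 17.1] 89.4 x [23.1 39.3] y [-23.   21.8] med z 40.42 tilt deg [ 1.63 -0.01]
rim z 82.73 tilt [0.39 0.42]
L [-26.6 -26.5 -26.3 -26.3 -26.2 -26.4 -26.4  -0.1  -0.1  -0.1  -0.1  -0.1
  -0.1  -0.1]
  slope deg 32.42
R [23.5 23.9 23.7 23.7 23.5 23.5 23.9  0.6  0.6  0.6  0.6  0.6  0.5  0.5]
  slope deg -28.54
mid y [ 0.0338 -3.189 ] width 25.2
far edge x [80.5 80.5 80.5 80.5 80.5 80.5 80.5 80.5]
floor 2677 z 128.16 x [40.1 79.5] y [-26.3  23.4] [60.1 -1.5] [40.3 50.6] 0.03
turn [ 0.07  0.05 -0.24] shift cm [ 0.19 -0.09 -4.19] tcp [ 0.5637 -0.2128  0.1581] gap 0.0107 F [-0.2  1.  -3. ] t 18.4
```

View pics/s10.png

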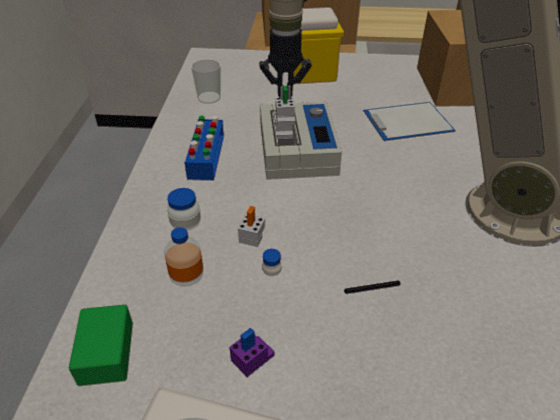

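Measured 3.3 mm of shift rather than 1, so green would graze blue. Correcting +2.7 mm along, -0.7 mm across.

```bash
python3 -m inch '[[0.27,-0.07,0,0,0,0,0.8],[0,0,0,0,0,0,0.8],[0,0,1,0,0,0,0.8],[0,0,0,0,0,0,0.8],[0,0,0,0,0,0,0.8]]'|head -2;python3 - <<'E'
from h import *
s,p,T,W=look('w11.png')
C=held(p);held2(C,10.3,40.3);
well(p,s['tcp_pos'][2]*1000-75)
go(.5625,-.211,.2,9.4)
E
```

```text
clock: 18.95
tcp_pos: [0.5615, -0.2097, 0.1465]
z hist [(-25, 83), (-24, 99), (-23, 77), (-22, 79), (-21, 116), (-20, 74), (-19, 83), (-18, 68), (-17, 94), (-16, 80), (-15, 79), (-14, 76), (-13, 75), (-12, 63), (-11, 69), (-10, 58), (-9, 59), (-8, 62), (-7, 51), (-6, 40), (-5, 33), (-4, 38), (8, 48), (9, 671), (10, 1348), (11, 371), (12, 64), (13, 49), (14, 51), (15, 49), (16, 36), (17, 45), (18, 39), (19, 50), (20, 47), (21, 33), (22, 56), (23, 30), (24, 48), (25, 32), (26, 39), (27, 30), (28, 50), (30, 51), (32, 46), (33, 26), (34, 44), (36, 37), (37, 28), (38, 56), (39, 434), (40, 1014), (41, 348), (42, 60), (43, 27), (45, 32), (46, 27), (49, 39), (52, 31), (69, 50)]
top 2463 ctr [14.4 -0.6] [45.9 18.9] 90.0 x [ 5.3 23.5] y [-23.   21.7] med z 10.34 tilt deg [1.15 0.04]
foot 1869 ctr [31.1 -0.6] [17. 46.] 0.0 x [23.2 39.3] y [-22.9  21.8] med z 40.41 tilt deg [1.22 0.13]
rim z 71.31 tilt [0.57 0.3 ]
L [-24.7 -24.6 -24.5 -24.7 -24.6 -24.6  -0.2  -0.2  -0.2  -0.2  -0.2  -0.2
  -0.2  -0.2]
  slope deg 29.57
R [25.3 25.7 25.4 25.3 25.2 25.3  0.5  0.5  0.5  0.5  0.5  0.5  0.5  0.5]
  slope deg -30.1
mid y [-0.0046  0.6107] width 0.7
far edge x [77.1 77.1 77.1 77.1 77.1 77.1 77.1 77.1]
floor 2643 z 116.68 x [40.6 76.2] y [-24.4  25.4] [58.1  0.5] [36.3 50.6] 0.04
turn [-0.03 -0.03 -0.24] shift cm [-0.13  0.05 -5.31] tcp [ 0.5618 -0.2098  0.1469] gap 0.0108 F [ 0.4 -0.1 -2.8] t 19.0
```

View pics/w11.png

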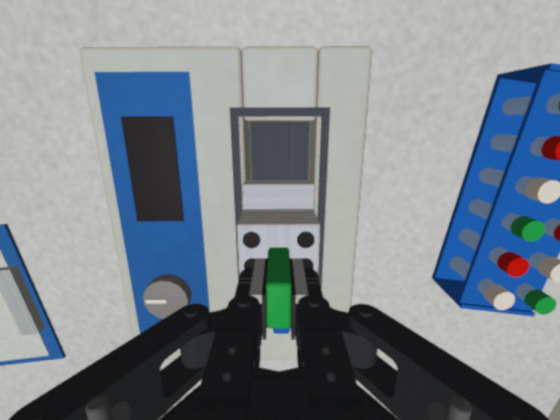

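```bash
python3 -m inch '[[0,0.1,0,0,0,0,0.8],[0,0,0.5,0,0,0,0.8],[0,0,0.5,0,0,0,0.8],[0,0,0,0,0,0,0.8],[0,0,0,0,0,0,0.8]]'|head -2;python3 - <<'E' | grep -v hist
from h import *
s,p,T,W=look('w12.png')
C=held(p);held2(C,10.3,40.3);
well(p,s['tcp_pos'][2]*1000-75)
go(.5625,-.211,.2,9.4)
E
```

```text
clock: 19.5
tcp_pos: [0.5628, -0.2097, 0.1369]
top 2454 ctr [14.4 -0.6] [46.  18.8] 89.9 x [ 5.3 23.5] y [-22.9  21.7] med z 10.36 tilt deg [1.3 0.1]
foot 1870 ctr [31.2 -0.6] [45.9 17. ] 89.9 x [23.3 39.5] y [-23.1  21.7] med z 40.4 tilt deg [1.59 0.09]
rim z 61.66 tilt [0.52 0.33]
L [-25.8 -25.8 -26.1 -25.9 -25.8 -26.1  -0.2  -0.2  -0.2  -0.2  -0.2  -0.2
  -0.2  -0.2]
  slope deg 31.09
R [24.1 24.  24.3 24.2 24.1 24.   0.5  0.5  0.5  0.5  0.4  0.4  0.4  0.4]
  slope deg -28.61
mid y [ 0.0216 -1.9885] width 0.6
far edge x [77.1 77.1 77.1 77.1 77.1 77.1 77.1 77.1]
floor 2854 z 107.03 x [40.4 76.3] y [-25.7  24. ] [58.3 -0.9] [36.  50.7] 0.01
turn [-0.01 -0.01 -0.24] shift cm [-0.12 -0.06 -6.28] tcp [ 0.5629 -0.2098  0.1372] gap 0.0108 F [-0.8  0.2 -2.8] t 19.55
```

Centred to within 0.3 mm. Lower.

```bash
python3 -m inch '[[0,0,1,0,0,0,0.8],[0,0,1,0,0,0,0.8],[0,0,0.5,0,0,0,0.8],[0,0,0.5,0,0,0,0.8],[0,0,0,0,0,0,0.8]]';python3 -m inch '[[0,0,0.5,0,0,0,0.8],[0,0,0.5,0,0,0,0.8],[0,0,0.5,0,0,0,0.8],[0,0,0,0,0,0,0.8]]';python3 -m inch '[[0,0,0.2,0,0,0,0.8],[0,0,0.1,0,0,0,0.8],[0,0,0,0,0,0,0.8]]'
```

```text
clock: 20.05
tcp_pos: [0.5624, -0.2095, 0.1061]
orientation: [-0.001, 0.648, 0.761, -0.0]
wrist_force: [-0.1, -0.9, -2.2]
finger_gap: 0.0111
clock: 20.45
tcp_pos: [0.5625, -0.2095, 0.0913]
orientation: [-0.001, 0.648, 0.761, -0.0]
wrist_force: [0.2, 0.6, -2.8]
finger_gap: 0.0109
clock: 20.75
tcp_pos: [0.563, -0.2098, 0.0892]
orientation: [-0.0, 0.648, 0.761, 0.0]
wrist_force: [0.3, 0.1, -3.9]
finger_gap: 0.0109
```

```bash
python3 -m inch '[[0,0,0.2,0,0,0,0.8],[0,0,0.1,0,0,0,0.8],[0,0,0,0,0,0,0.8]]';python3 -m inch '[[0,0,0.1,0,0,0,0.8],[0,0,0,0,0,0,0.8]]';python3 -m inch '[[0,0,0.1,0,0,0,0.8],[0,0,0,0,0,0,0.8]]'
```

```text
clock: 21.05
tcp_pos: [0.5629, -0.2097, 0.0861]
orientation: [-0.0, 0.648, 0.761, 0.0]
wrist_force: [-0.0, 0.5, -2.6]
finger_gap: 0.0109
clock: 21.25
tcp_pos: [0.563, -0.2098, 0.0852]
orientation: [-0.0, 0.648, 0.761, 0.0]
wrist_force: [0.5, -0.0, -3.1]
finger_gap: 0.0106
clock: 21.45
tcp_pos: [0.5632, -0.2099, 0.0846]
orientation: [0.0, 0.648, 0.761, 0.0]
wrist_force: [-0.1, -0.2, -0.7]
finger_gap: 0.0109
```

Floor contact at the same computed level as blue. Release, lift, check.

```bash
python3 -m inch '[[0,0,0,0,0,0,2],[0,0,0,0,0,0,3],[0,0,0,0,0,0,3.5],[0,0,0,0,0,0,3.5]]'|head -2; python3 -m inch '[[0,0,-1,0,0,0,3.5],[0,0,-3,0,0,0,3.5],[0,0,-4,0,0,0,4],[0,0,-3.6,0,0,0,5],[0,0,0,0,0,0,5]]'|head -2;python3 -m inch '[[0,0,0,0,0,0,5],[0,0,0,0,0,0,5]]'|head -2; cat >> h.py <<'E'
def ext(n,q):
    if len(q)<10: print(n,len(q));return
    r=cv2.minAreaRect(q[:,:2].astype(np.float32));A=np.c_[q[:,:2],np.ones(len(q))]
    print(n,len(q),'x',np.percentile(q[:,0],[1,99]).round(1),'y',np.percentile(q[:,1],[.5,99.5]).round(1),'z',np.median(q[:,2]).round(2),'tilt',np.degrees(np.linalg.lstsq(A,q[:,2],rcond=None)[0][:2]).round(2))
def report(p,T):
    f=wellworld(p,T)
    r=f(75,4);k=r[abs(r[:,0])<18]
    for n,y in(('blue',-53.5),('green',-1.6),('orange',50.6)): ext(n+' top',k[abs(k[:,1]-y)<24.5])
    e=np.sort(k[:,1]);g=np.where(np.diff(e)>.9)[0];print('gaps in rim-level y',[(e[i].round(1),e[i+1].round(1)) for i in g if abs(e[i])<90])
    q=f(44,3);q=q[abs(q[:,0])<24];ext('feet',q[abs(q[:,1])<75])
    q=f(29,4);q=q[abs(q[:,0])<27];ext('floor',q[abs(q[:,1])<85])
    q=f(114,5);q=q[abs(q[:,0])<15]
    for n,y in(('blue',-53.5),('green',-1.6),('orange',50.6)): ext(n+' fin',q[abs(q[:,1]-y)<20])
E
python3 - <<'E'
from h import *
s,p,T,W=look('w13.png');print(s['tcp_pos']);report(p,T)
p2=vision.read_camera('scene');save(p2,'s13.png')
E
```

```text
clock: 21.85
tcp_pos: [0.5632, -0.2098, 0.0844]
clock: 22.35
tcp_pos: [0.5659, -0.2113, 0.2072]
clock: 22.55
tcp_pos: [0.5625, -0.2095, 0.1996]
[ 0.56251039 -0.20952602  0.19962921]
blue top 1229 x [-17.7  17.8] y [-77.4 -29.1] z 74.31 tilt [-0.07 -0.06]
green top 1373 x [-17.7  17.8] y [-25.2  22.9] z 74.3 tilt [-0.08 -0.03]
orange top 0
gaps in rim-level y [(np.float64(-28.0), np.float64(-25.5)), (np.float64(24.7), np.float64(78.5))]
feet 771 x [-21.7  22.6] y [24.1 40.4] z 44.1 tilt [-0.25 -3.1 ]
floor 1951 x [-25.1  24.6] y [22.2 77.6] z 29.87 tilt [ 0.   -0.18]
blue fin 367 x [-5.4  6. ] y [-65.3 -41.5] z 113.88 tilt [ 0.12 -3.01]
green fin 424 x [-5.7  5.8] y [-11.7  11.6] z 113.98 tilt [ 1.55 -1.98]
orange fin 0
```

View pics/w13.png

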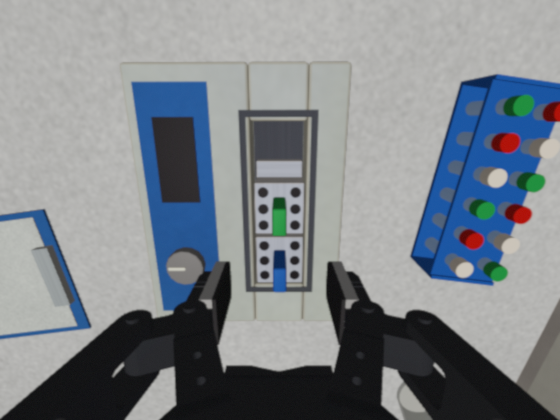

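View pics/s13.png

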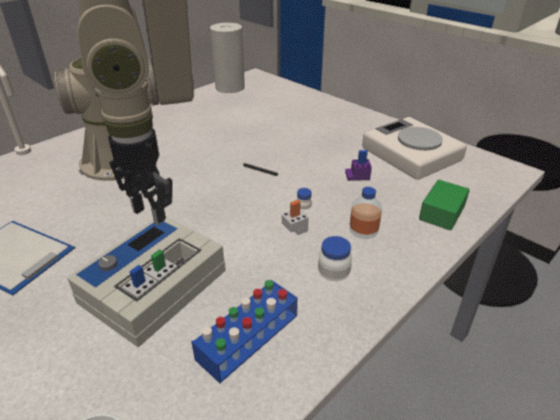

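Both blue (277,265) and green (279,210) are level with z 74.3, 3 mm gap; slack left for orange is 3.7 mm. Now orange.

```bash
python3 -m inch '[[0,0,0,0,0,8,5],[0,0,0,0,0,8,5],[0,0,0,0,0,8,5]]' | head -1; python3 -c "
from h import *
go(.6137,.135,.2,-14.5)"
```

```text
clock: 22.95
turn [-0.15 -0.04 -0.67] shift cm [34.63 -3.65 -0.12] tcp [ 0.5623 -0.2094  0.1988] gap 0.0501 F [ 0.7 -0.1  0.5] t 22.95
```

```bash
python3 -m inch '[[3,-0.3,0,0,0,0,5],[4,-0.4,0,0,0,-0.5,5],[4,-0.4,0,0,0,0,5],[4,-0.4,0,0,0,0,5],[4,-0.4,0,0,0,0,5]]'|head -2; python3 -m inch '[[4,-0.4,0,0,0,0,5],[4,-0.4,0,0,0,0,5],[4,-0.4,0,0,0,0,5],[2.5,-0.3,0,0,0,0,5],[1.1,-0.2,0,0,0,0,5]]'|head -2;python3 -m inch '[[0,0,0,0,0,0,5],[0,0,0,0,0,0,5]]'|head -2; python3 - <<'E'
from h import *
s,p,T,W=look('w14.png')
blockfit(p,W,(.6137,.135),8)
go(.6137,.135,.2,-14.5)
E
```

```text
clock: 23.45
tcp_pos: [0.5916, -0.0196, 0.199]
clock: 23.95
tcp_pos: [0.6138, 0.1367, 0.1988]
clock: 24.15
tcp_pos: [0.6141, 0.1334, 0.1997]
top 1695 [612.8 133.6] [50.4 45.9] 75.3 z 0.0452
fin top 333 [0.613  0.1347 0.0848] [612.7 133.9] [23.4 11. ] 75.6 z 0.085
foot 59 [0.6203 0.1572 0.0152] [618.9 157.5] [ 0.7 45. ] 76.1
turn [-0.04  0.04  0.09] shift cm [ 0.19 -0.1  -0.01] tcp [0.6142 0.1329 0.1999] gap 0.0498 F [ 0.2  0.2 -0.1] t 24.2
```

View pics/w14.png

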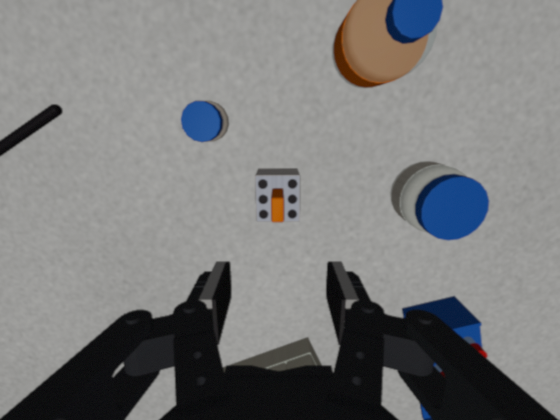

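Orange at (278,195), full-height front face up the image (so its +y is up, as for the others). Fit (0.6128,0.1338). Descend.

```bash
python3 -m inch '[[0,-0.16,3,0,0,0,5],[0,0,3.8,0,0,0,5],[0,0,3.8,0,0,0,5],[0,0,3,0,0,0,5],[0,0,0.8,0,0,0,5]]'|head -2; python3 -m inch '[[0,0,0,0,0,0,5],[0,0,0,0,0,0,5]]'; python3 -c "
from h import *
go(.6128,.1338,.0545,-14.5)"
```

```text
clock: 24.7
tcp_pos: [0.61, 0.1326, 0.0525]
clock: 24.9
tcp_pos: [0.6141, 0.134, 0.058]
orientation: [0.001, 0.79, 0.613, 0.001]
wrist_force: [0.4, 1.1, 0.7]
finger_gap: 0.0501
turn [ 0.13 -0.05  0.1 ] shift cm [-0.05 -0.13  0.35] tcp [0.6141 0.134  0.058 ] gap 0.0501 F [0.4 1.1 0.7] t 24.9
```

```bash
python3 -m inch '[[-0.05,-0.1,0.3,0,0,0,5],[0,0,0,0,0,0,0.8],[0,0,0,0,0,0,0.8],[0,0,0,0,0,0,0.8],[0,0,0,0,0,0,0.8]]' 80|head -2;python3 -m inch '[[0,0,0,0,0,0,0.8],[0,0,0,0,0,0,0.8]]'; python3 -m inch '[[0,0,-0.5,0,0,0,0.8],[0,0,-2,0,0,0,0.8],[0,0,-4,0,0,0,0.8],[0,0,-4.5,0,0,0,0.8],[0,0,-4,0,0,0,0.8]]' |head -2; python3 -m inch '[[0,0,0,0,0,-8,0.8],[0,0,0,0,0,-8,0.8],[0,0,0,0,0,-8,0.8],[0,0,0,0,0,0,0.8]]';python3 - <<'E'
from h import *
s,p,T,W=look('w15.png')
C=held(p);held2(C,10)
a=np.radians(9.4);t=np.array([562.5,-211])+51.1*np.array([-np.sin(a),np.cos(a)]);print(t)
go(t[0]/1e3,t[1]/1e3,.2,9.4)
E
```

```text
clock: 25.4
tcp_pos: [0.6122, 0.1346, 0.0541]
clock: 25.6
tcp_pos: [0.6122, 0.1345, 0.054]
orientation: [0.0, 0.79, 0.613, 0.001]
wrist_force: [-1.3, -0.5, 5.4]
finger_gap: 0.0108
clock: 26.1
tcp_pos: [0.6112, 0.1344, 0.2044]
clock: 26.5
tcp_pos: [0.6112, 0.1344, 0.2026]
orientation: [-0.001, 0.645, 0.764, -0.001]
wrist_force: [0.2, -0.3, -1.9]
finger_gap: 0.0106
z hist [(-25, 92), (-24, 92), (-23, 92), (-22, 79), (-21, 95), (-20, 86), (-19, 71), (-18, 77), (-17, 88), (-16, 64), (-15, 82), (-14, 82), (-13, 75), (-12, 76), (-11, 66), (-10, 51), (-9, 63), (-8, 58), (-7, 61), (-6, 45), (-5, 32), (-4, 34), (7, 244), (8, 1290), (9, 916), (10, 130), (11, 51), (12, 48), (13, 49), (14, 39), (15, 48), (16, 48), (17, 48), (18, 46), (19, 43), (20, 49), (21, 32), (22, 47), (23, 31), (24, 45), (25, 41), (26, 37), (27, 36), (28, 36), (29, 40), (30, 35), (31, 33), (32, 36), (33, 29), (34, 45), (36, 39), (37, 33), (38, 35), (39, 34), (40, 30), (41, 32), (42, 31), (43, 32), (45, 39), (47, 34), (48, 28), (50, 38)]
top 2387 ctr [14.8 -0.5] [19.5 46. ] 0.0 x [ 5.2 24.3] y [-22.8  21.9] med z 8.93 tilt deg [ 1.69 -0.09]
[ 554.15404333 -160.58616254]
turn [-0.09 -0.01  0.09] shift cm [-28.17 -10.45   0.26] tcp [0.6113 0.1344 0.2026] gap 0.0109 F [-0.1 -0.3 -3.6] t 26.55
```

View pics/w15.png

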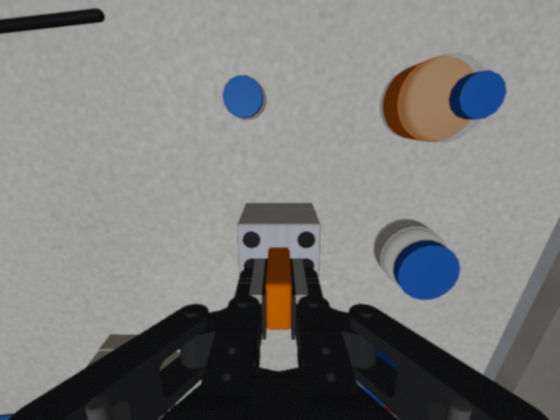

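Orange held (fin (278,288)). Carry to the far end of the well.

```bash
python3 -m inch '[[-2,-0.8,0,0,0,0,0.8],[-3.8,-1.4,0,0,0,0,0.8],[-3.8,-1.4,0,0,0,0,0.8],[-3.8,-1.4,0,0,0,0,0.8],[-3.8,-1.4,0,0,0,0,0.8]]'|head -2; python3 -m inch '[[-3.8,-1.4,0,0,0,0,0.8],[-3.8,-1.4,0,0,0,0,0.8],[-2.2,-0.8,0,0,0,0,0.8],[-1,-0.4,0,0,0,0,0.8],[0,0,0,0,0,0,0.8]]'|head -2;  python3 -m inch '[[0,0,0,0,0,0,0.8],[0,0,0,0,0,0,0.8]]'|head -2; cat >> h.py <<'E'
def last(p,zt):
    C=cloud(p,p['tool_from_camera'])*1000;d=p['depth']>0
    q=C[d&(abs(C[...,2]-zt)<4)];k=q[abs(q[:,1])<15];e=np.sort(k[k[:,0]>22,0]);print('rim far edge',e[:5].round(1))
    for z in(10,25,40):
        k=C[d&(abs(C[...,2]-zt-z)<4)&(abs(C[...,1])<15)&(C[...,0]>20)&(C[...,0]<60)];
        if len(k): print(' depth',z,'far wall x',np.percentile(k[:,0],[5,50,95]).round(1))
    # rim side edges along the outer rim strip: hole side edges where visible
    for x in (18,22,26):
        k=q[abs(q[:,0]-x)<2,1];print('x',x,'sides',k[k<-10].max().round(1) if (k<-10).any() else None,k[k>10].min().round(1) if (k>10).any() else None)
E
python3 - <<'E' | grep -v hist
from h import *
s,p,T,W=look('w16.png')
C=held(p);held2(C,8.9);last(p,s['tcp_pos'][2]*1000-75+1)
go(.5541,-.1606,.2,9.4)
E
```

```text
clock: 27.05
tcp_pos: [0.5768, -0.0471, 0.2028]
clock: 27.55
tcp_pos: [0.5558, -0.1601, 0.2029]
clock: 27.75
tcp_pos: [0.5564, -0.1576, 0.2032]
top 2577 ctr [14.8 -0.4] [45.9 19.6] 90.0 x [ 5.3 24.2] y [-22.8  21.9] med z 8.81 tilt deg [ 1.   -0.24]
rim far edge [24.9 25.  25.  25.1 25.1]
x 18 sides -28.0 22.3
x 22 sides -27.9 22.2
x 26 sides -10.1 10.0
turn [-0.   -0.03  0.34] shift cm [-0.25 -0.28  0.32] tcp [ 0.5565 -0.1576  0.2032] gap 0.0109 F [-0.1 -1.6 -2.5] t 27.8
```

View pics/w16.png

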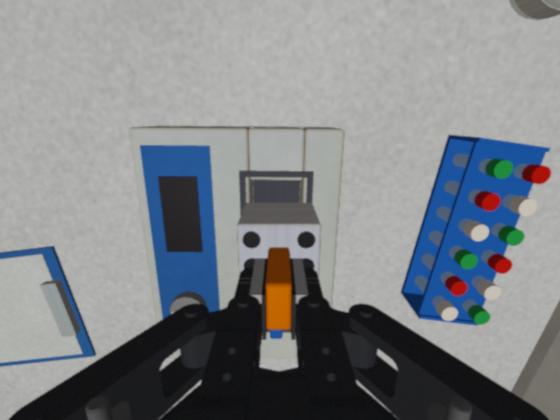

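```bash
python3 -m inch '[[-0.1,-0.2,0,0,0,0.3,0.8],[0,0,1,0,0,0,0.8],[0,0,1.5,0,0,0,0.8],[0,0,1,0,0,0,0.8],[0,0,0.5,0,0,0,0.8]]'|head -2;  python3 -m inch '[[0,0,0,0,0,0,0.8],[0,0,0,0,0,0,0.8],[0,0,0,0,0,0,0.8]]'|head -2;python3 - <<'E' | grep -v hist
from h import *
s,p,T,W=look('w17.png')
C=held(p);held2(C,8.9);last(p,s['tcp_pos'][2]*1000-75+1)
go(.5541,-.1606,.2,9.4)
E
```

```text
clock: 28.3
tcp_pos: [0.5536, -0.1598, 0.1616]
clock: 28.6
tcp_pos: [0.5549, -0.1606, 0.1639]
top 2586 ctr [14.8 -0.5] [46.  19.5] 89.8 x [ 5.3 24.1] y [-22.8  21.9] med z 8.81 tilt deg [ 0.94 -0.15]
rim far edge [27.7 27.7 27.8 27.8 27.9]
x 18 sides -26.0 24.1
x 22 sides -26.0 24.0
x 26 sides -10.4 10.2
turn [ 0.06  0.03 -0.04] shift cm [ 0.01 -0.08 -3.6 ] tcp [ 0.5549 -0.1606  0.164 ] gap 0.0109 F [ 0.2  0.8 -2.1] t 28.65
```

View pics/w17.png

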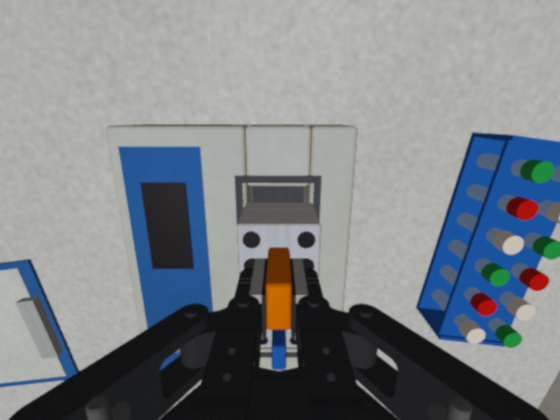

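```bash
python3 -m inch '[[0.12,-0.05,0,0,0,0,0.8],[0,0,0.5,0,0,0,0.8],[0,0,0.5,0,0,0,0.8],[0,0,0.5,0,0,0,0.8],[0,0,0,0,0,0,0.8]]'|head -2;  python3 -m inch '[[0,0,0,0,0,0,0.8],[0,0,0,0,0,0,0.8],[0,0,0,0,0,0,0.8]]'|head -2;python3 - <<'E' | grep -v hist
from h import *
s,p,T,W=look('w18.png')
C=held(p);held2(C,8.9);last(p,s['tcp_pos'][2]*1000-75+1)
go(.5541,-.1606,.2,9.4)
E
```

```text
clock: 29.15
tcp_pos: [0.553, -0.159, 0.147]
clock: 29.45
tcp_pos: [0.554, -0.1594, 0.1485]
top 2573 ctr [14.8 -0.5] [19.6 46. ] 0.0 x [ 5.3 24.2] y [-22.8  21.9] med z 8.81 tilt deg [ 0.88 -0.16]
rim far edge [26.6 26.6 26.6 26.6 26.7]
x 18 sides -25.1 24.8
x 22 sides -25.2 24.7
x 26 sides -10.5 10.2
turn [ 0.02  0.01 -0.04] shift cm [-0.12 -0.01 -5.15] tcp [ 0.5539 -0.1594  0.1485] gap 0.0107 F [ 0.1 -0.5 -2. ] t 29.5
```

Front gap 2.1 mm, across within 0.3 mm. Lower, stopping above the rim region for a check of the force.

```bash
python3 -m inch '[[0,0,1,0,0,0,0.8],[0,0,1,0,0,0,0.8],[0,0,0.5,0,0,0,0.8],[0,0,0,0,0,0,0.8],[0,0,0,0,0,0,0.8]]';python3 - <<'E' | grep -v hist
from h import *
s,p,T,W=look('w19.png')
C=held(p);held2(C,8.9);last(p,s['tcp_pos'][2]*1000-75+1)
E
```

```text
clock: 30.0
tcp_pos: [0.5536, -0.1592, 0.1229]
orientation: [-0.0, 0.647, 0.762, -0.0]
wrist_force: [-0.0, -0.4, -1.2]
finger_gap: 0.011
top 2575 ctr [14.8 -0.4] [19.5 46. ] 0.0 x [ 5.2 24.1] y [-22.8  21.9] med z 8.81 tilt deg [ 1.07 -0.19]
rim far edge [23.8 23.8 23.8 23.8 23.8]
x 18 sides -25.2 25.1
x 22 sides -11.5 14.3
x 26 sides -10.0 10.3
```

(The edge reading there is the block's own front face, now at rim level.) Continue.

```bash
python3 -m inch '[[0,0,0.5,0,0,0,0.8],[0,0,0.5,0,0,0,0.8],[0,0,0.5,0,0,0,0.8],[0,0,0,0,0,0,0.8]]';python3 -m inch '[[0,0,0.5,0,0,0,0.8],[0,0,0.5,0,0,0,0.8],[0,0,0.5,0,0,0,0.8],[0,0,0,0,0,0,0.8]]';python3 -m inch '[[0,0,0.3,0,0,0,0.8],[0,0,0.2,0,0,0,0.8],[0,0,0,0,0,0,0.8]]'
```

```text
clock: 30.45
tcp_pos: [0.5531, -0.159, 0.1072]
orientation: [-0.001, 0.647, 0.762, -0.0]
wrist_force: [-0.3, -0.2, -2.2]
finger_gap: 0.0106
clock: 30.85
tcp_pos: [0.5531, -0.159, 0.0922]
orientation: [-0.001, 0.647, 0.762, -0.0]
wrist_force: [0.0, 0.7, -3.0]
finger_gap: 0.011
clock: 31.15
tcp_pos: [0.5536, -0.1592, 0.088]
orientation: [-0.0, 0.647, 0.762, -0.0]
wrist_force: [-0.1, -0.5, -2.7]
finger_gap: 0.0107
```

```bash
python3 -m inch '[[0,0,0.2,0,0,0,0.8],[0,0,0.1,0,0,0,0.8],[0,0,0,0,0,0,0.8]]';python3 -m inch '[[0,0,0.1,0,0,0,0.8],[0,0,0,0,0,0,0.8]]';python3 -m inch '[[0,0,0.1,0,0,0,0.8],[0,0,0,0,0,0,0.8]]'
```

```text
clock: 31.45
tcp_pos: [0.5537, -0.1592, 0.0851]
orientation: [-0.0, 0.647, 0.762, 0.0]
wrist_force: [-0.3, 0.5, -1.8]
finger_gap: 0.0109
clock: 31.65
tcp_pos: [0.5537, -0.1593, 0.0842]
orientation: [-0.0, 0.647, 0.762, 0.0]
wrist_force: [0.3, -0.9, -2.6]
finger_gap: 0.0109
clock: 31.85
tcp_pos: [0.5537, -0.1593, 0.0832]
orientation: [-0.0, 0.647, 0.762, 0.0]
wrist_force: [-0.5, -0.2, -2.9]
finger_gap: 0.011
```

```bash
python3 -m inch '[[0,0,0.1,0,0,0,0.8],[0,0,0,0,0,0,0.8]]'|sed -n '2p;4p'; python3 -m inch '[[0,0,0.05,0,0,0,0.8],[0,0,0,0,0,0,0.8]]'|sed -n '2p;4p'
```

```text
tcp_pos: [0.5539, -0.1593, 0.0831]
wrist_force: [-1.6, 0.9, 3.7]
tcp_pos: [0.554, -0.1593, 0.083]
wrist_force: [-2.7, 2.0, 7.1]
```

Floor contact at the predicted height. Release, lift, check.

```bash
python3 -m inch '[[0,0,0,0,0,0,2],[0,0,0,0,0,0,3],[0,0,0,0,0,0,3.5],[0,0,0,0,0,0,3.5]]'|head -2; python3 -m inch '[[0,0,-1,0,0,0,3.5],[0,0,-3,0,0,0,3.5],[0,0,-4,0,0,0,4],[0,0,-4,0,0,0,5],[0,0,0,0,0,0,5]]'|head -2;python3 -m inch '[[-2.5,0,0,0,0,0,5],[-2.5,0,0,0,0,0,5],[0,0,0,0,0,0,5],[0,0,0,0,0,0,5],[0,0,0,0,0,0,5]]'; 
python3 - <<'E'
from h import *
s,p,T,W=look('w20.png');print(s['tcp_pos']);report(p,T)
p2=vision.read_camera('scene');save(p2,'s20.png')
p3=vision.read_camera('side');save(p3,'d20.png')
E
```

```text
clock: 32.65
tcp_pos: [0.5538, -0.1593, 0.0816]
clock: 33.15
tcp_pos: [0.557, -0.1607, 0.2088]
clock: 33.65
tcp_pos: [0.5615, -0.208, 0.2016]
orientation: [-0.0, 0.647, 0.763, 0.0]
wrist_force: [-0.2, 0.6, -0.4]
finger_gap: 0.0501
[ 0.56153979 -0.20797947  0.20161153]
blue top 1222 x [-17.7  17.7] y [-77.8 -29.1] z 74.29 tilt [-0.14 -0.13]
green top 1323 x [-17.7  17.7] y [-24.   22.4] z 74.34 tilt [-0.   -0.05]
orange top 1694 x [-17.8  17.7] y [26.8 74.5] z 74.34 tilt [0.01 0.13]
gaps in rim-level y [(np.float64(-28.2), np.float64(-24.7)), (np.float64(24.6), np.float64(26.7)), (np.float64(76.1), np.float64(78.6))]
feet 0
floor 59 x [-25.3  24.7] y [-43.2  77.3] z 29.89 tilt [ 0.02 -0.25]
blue fin 335 x [-5.   5.5] y [-64.9 -41.1] z 113.9 tilt [ 0.37 -2.42]
green fin 418 x [-5.6  6. ] y [-11.6  11.7] z 113.87 tilt [-0.69 -1.81]
orange fin 491 x [-6.   5.6] y [40.2 63.3] z 114.0 tilt [ 0.08 -0.36]
```

View pics/w20.png

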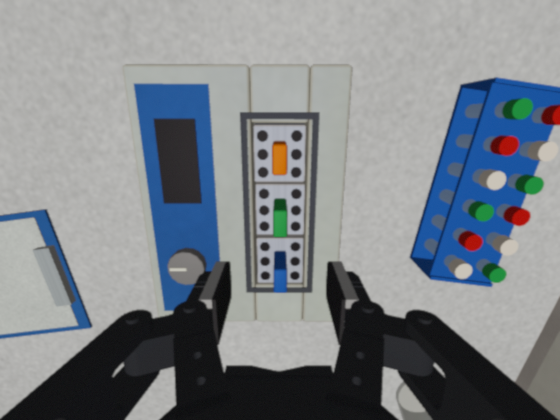

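View pics/s20.png

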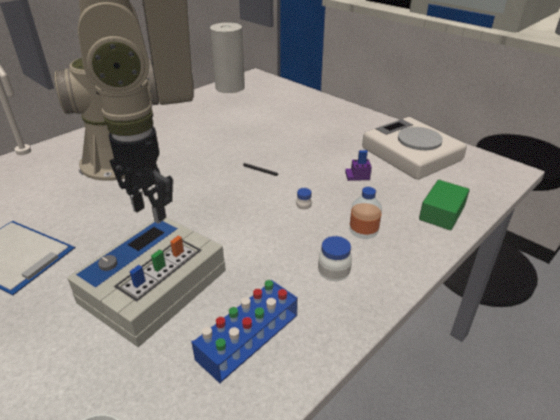

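View pics/d20.png

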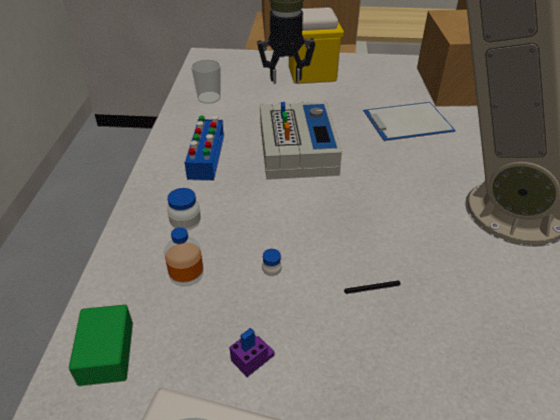

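All three tops are level at 74.3 mm and the fins at 114 mm, in the row blue (280,265), green (280,212), orange (280,155). The bystanders look unmoved and the gripper is clear, so I'm handing in.

```bash
python3 -c "
from h import *
print(workorder.hand_in(), get_state()['clock'])"
```

```text
the job is handed in; nothing more can be done
the job is handed in; nothing more can be done
```

All three blocks are in the well, handles up, and the job is handed in. I inserted them in the order blue, green, orange. Each was gripped by its fin, checked with the wrist camera before lowering, set down until the wrist force showed floor contact, and released. The run stood at about 34 s of the 72 s allowed.

**Final wrist-camera checks**
- **Seating:** the block tops read 74.3 mm, level with each other and about 1 mm below the 75 mm rim. The fins read 114 mm. Tilts were 0.15° or less.
- **Spacing:** the gaps are about 1.3 mm from the near wall to blue, 3 mm from blue to green, 2 mm from green to orange, and 2 mm from orange to the far wall. Every block is centred across the well to within about 0.6 mm.
- **Surroundings:** the pot, jar, reagent, rack, marker and purple look-alike looked unmoved in the scene and side pictures. I judged that by eye and did not re-measure them. The open gripper was about 90 mm above the fins.

**What disagreed**
- Small commanded shifts overshot by 1–3 mm. On green this would have grazed blue, so I re-measured and corrected before lowering.
- The held blocks hung about 1° nose-down until released.
- The scene and side cameras differed by up to 3 mm on the heater, so I used the wrist camera for the fits.
- One far-edge reading on orange was the block's own front face, so I ignored it.

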